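Strip the curing unit's lamps and pack them for shipping

TASK

The light-curing unit's lamps are going out for recalibration. Squeeze the guard's two red side buttons together, lift the guard off the open hood and stand it on its feet on the black mat; then pull every lamp module out of its socket and pack them all in the blue transport case, shut the case's lid, and push the red lock pin fully home through the hasp and the case. Leave the plaster model, the jar and the brush where they are.

Things in the scene. Friction and masses are not known exactly. Their poses are not given: they have to be found in the camera images.
- unit: light-curing unit, fixed, opened flat like a clam-shell. Origin: centre of the underside of its open white hood, a tray 220 x 220 mm outside, inside facing up, 6 mm walls, rim 80 mm and inner aluminium floor 30 mm above the bench. x points over the hinge to the orange base (x = 120 to 430 mm, up to 90 mm high) with a white turntable (centre x = 225 mm, radius 85 mm, top 60 mm high)
- hood_floor (a point): centre of the hood's inner floor, axes as the unit's. Four lamp sockets open upward in the floor at x = +/-52, y = +/-58 mm from here: slots 52 mm (x) by 22 mm (y), 21 mm deep; some may be empty. On this point stands the guard's steel catch, 45 x 45 mm, 21 mm tall
- guard: clear guard plate with grey rim, 186 x 186 x 4 mm, top at z = 44 mm, on four corner feet 40 mm tall; 0.3 kg. Origin: centre, level with the soles of the feet. It starts standing on the hood's floor over the lamps, axes along the unit's, held down by its centre latch; unsqueezed it cannot be lifted. Hooks below the plate reach down to z = 8 mm
- guard_grip (a point): middle of the guard's latch grip, 60 mm above its soles: two red push buttons, 24 mm wide (x) and 26 mm tall, outer faces at y = +27 and -27 mm (54 mm across), under a grey cap (36 mm in y, top 19 mm above this point). Squeeze both inward along the guard's y, 4 mm or more each (stop at 7 mm, 3 to 8 N each); keep squeezed and lift straight up by the buttons
- clip_l (a joint): red button on the guard's +y side, m: 0 out, grows to 0.007 as it is pressed in; its hook is free above 0.004
- clip_r (a joint): red button on the guard's -y side, as clip_l
- lamp0: plug-in LED lamp module, 0.13 kg: finned aluminium body 60 (x) x 24 (y) x 36 mm (z = 20 to 56 mm), violet lens on top, black plug 50 x 20 x 20 mm below. Origin: centre of the plug's underside, z up to the lens. Seated: origin 10 mm above the bench, x along the unit's x. Sprung detent slides hold the plug; a straight pull up of 12 to 24 N frees it within 8 mm. None if absent
- lamp1: a second lamp module, as lamp0
- lamp2: a third lamp module, as lamp0
- lamp3: a fourth lamp module, as lamp0
- case: blue transport case, fixed, 170 mm (x) by 174 mm (y), walls 5 mm thick and 75 mm high, inner floor at z = 5 mm. Origin: centre of the underside. Cross dividers 25 mm high make four compartments 78 x 80 mm, centred at x = +/-41, y = +/-42 mm. A steel hasp block 40 x 40 mm, 26 mm thick, sits on its -x wall
- hasp_hole (a point): mouth of the 13 mm square hole, 26 mm deep, in the case's hasp block (case frame -111, 0, 50 mm), axes as the case's; the pin goes in along +x. With the lid shut, the lid's hasp tab (7 mm thick, 2 to 9 mm in front of the mouth, with a 13 mm square hole) hangs before it, holes in line
- lid (a joint): lid of the case, rad: 0 shut, starts open at about 1.85 (stop at 1.95). Hinge along the case's y at x = +100, z = 78 mm; panel 190 mm long from the hinge, 176 wide, 6 thick. From its free edge a 32 mm wide hasp strap reaches 33 mm further, its tab 56 mm down on the inner side. It stays where left when open; pushed over to below about 1 rad it sinks shut by its weight
- lid_edge (a point): middle of the lid's free edge, on its outer face, where the strap begins
- pin: lock pin, 82 mm long, 0.05 kg: square red grip 14 x 14 x 48 mm (x = -48 to 0 mm) and a round steel shank 10 mm thick from x = 0 to its tapered tip at x = +34 mm. Lies level on its grip on the bench. Origin: the grip's front shoulder, on its underside; the pin's axis is at z = 7 mm. Home: shoulder against the lid's tab, tip 25 mm past hasp_hole
- pin_tip (a point): tip of the pin's shank, on its axis; axes as the pin's
- mat: black rubber mat, fixed, 215 x 215 mm, 3 mm thick. Origin: centre of its underside
- cast: plaster dental model, 62 x 66 x 40 mm, standing on the unit's turntable: leave alone
- jar: jar with an orange cap, 60 mm wide, 75 mm tall: leave alone
- brush: brush 150 mm long, lying on the bench: leave alone

How it is judged (in metres and radians):
On the way, in this order (a step that is already met when the one before it is completed fails the run):
1. the guard is unlatched and lifted clear of the hood (z of guard in the frame of unit above 0.07 m), for 0.1 s.
2. every lamp module is out of its socket and lies in the case (x of lamp0 in the frame of case between -0.081 and 0.081 m and y of lamp0 in the frame of case between -0.083 and 0.083 m and z of lamp0 in the frame of case between 0 and 0.05 m and x of lamp1 in the frame of case between -0.081 and 0.081 m and y of lamp1 in the frame of case between -0.083 and 0.083 m and z of lamp1 in the frame of case between 0 and 0.05 m and x of lamp2 in the frame of case between -0.081 and 0.081 m and y of lamp2 in the frame of case between -0.083 and 0.083 m and z of lamp2 in the frame of case between 0 and 0.05 m and x of lamp3 in the frame of case between -0.081 and 0.081 m and y of lamp3 in the frame of case between -0.083 and 0.083 m and z of lamp3 in the frame of case between 0 and 0.05 m), for 0.2 s.
3. the case's lid is shut over them (all of step 2 and value of joint lid below 0.04 rad), for 0.2 s.
At the end, for the whole second after the job is handed in: Guard upright on the mat, centre within 50 mm of the mat centre; every lamp module inside the case; lid shut (under 0.04 rad); pin through the lid tab and into the hasp block, tip at least 17 mm past the block mouth (home is 25 mm); all at rest and released (all of step 3 and horizontal distance between guard and mat below 0.05 m and z of guard in the frame of mat below 0.01 m and angle between guard's own z axis and vertical below 0.1 rad and linear speed of each of guard, pin below 0.02 m/s and x of pin_tip in the frame of hasp_hole above 0.017 m and y of pin_tip in the frame of hasp_hole between -0.006 and 0.006 m and z of pin_tip in the frame of hasp_hole between -0.006 and 0.006 m and angle between the x axis of pin and the x axis of case, either way round below 0.3 rad and linear speed of each of lamp0, lamp1, lamp2, lamp3 below 0.03 m/s); the robot touches nothing.
It fails at once if the plaster model is knocked out of place (more than 25 mm) or over (distance of cast from where it was at the start of the episode above 0.025 m or angle between cast's own z axis and vertical above 0.5 rad).
It fails at once if the jar is knocked out of place (more than 25 mm) or over (distance of jar from where it was at the start of the episode above 0.025 m or angle between jar's own z axis and vertical above 0.5 rad).
It fails at once if the brush is knocked out of place (more than 25 mm) or over (distance of brush from where it was at the start of the episode above 0.025 m).
Of lamp0, lamp1, lamp2, lamp3 only 2 to 4 are there at a start; the rules pass over those that are not, and their reading is None.
At some moment in a run one of pin may be knocked a few centimetres aside while the robot is not near it.
Once in a run the grip may slacken for a moment while it holds something.
It also fails if it takes over 210 s, if anything falls off the work surface, if the arm or the gripper's body presses on something with over 40 N, if the wrist force passes 120 N, or if a joint passes its speed limit or range.

ROBOT

A 6-joint arm with a two-finger parallel gripper is mounted at the origin on the work surface. World frame = base frame: x ahead of the robot, y to its left, z up, the work surface at z = 0. Lengths are in mm, angles in rad, forces in N, time in s.
With the tool pointing down it reaches from about 250 to 800 mm from the base axis. Payload 3.9 kg.
Tool frame: the origin (TCP) lies midway between the tips of the shut fingers; the grasp point (between the pads) lies 19 mm behind it; z points along the fingers, y is the line along which they close (so a half turn about z gives the same grasp; the last joint's range is limited). The gripper opens to 85 mm and grips with 20 to 120 N. Pads are 22 mm wide; open, the fingers measure 114 mm over their backs; the gripper's body (76 mm by 85 mm) begins 54 mm behind the grasp point. The pads swing forward as they close: fully open they stand 13 mm farther back than shut.
Start: joints at [-1.212, 0.26, -0.138, 1.173, 0, 1.571], TCP at [184.349, -491.559, 231.304] pointing down, gripper open.
Joint ranges: [-2.78, 2.78], [-0.83, 1.72], [-1.28, 1.37], [-1.9, 2.12], [-1.57, 1.48], [-3.14, 3.14]. Speed limits (rad/s): [2.57, 2.57, 3.14, 3.14, 3.14, 3.14].

INTERFACE

Orientations are given as a rotation vector (axis times angle).
In Python, from bench import get_obs, grab_frame, calibration, sign_off gives the robot as it stands.
- The arm moves only by the tool play_rows, never from a script. Its argument "commands" is one flat list of numbers, 5 for each row, row after row: the shift along the tool's x, y, z in cm, then the turn about the tool's z in rad, then the finger opening in cm, from 0 to 8.54. A call has 1 to 8 rows; each row shifts and turns the commanded pose from where the row before left it, along the tool's axes as they then stand; what a row does not reach is not made up. A row lasts 1/12 s, in which the tool goes at most 41.7 mm and 7.16 degrees, less where a joint would pass 70% of its speed; a pose out of reach is approached as far as the arm can. A call is refused whole if a number of a shift passes 4.17 or a number of a turn 0.125, either way. A call with a gripper value outside its range is refused whole. The fingers move at their own pace and stop on an object; "squeeze" is the grip in N (left out, the last holds). Time passes only in rows, so rows that do not move let the fingers close. It gives the time, the measured TCP pose, the force, the opening and the grip force at its end, in the units of the state.
- get_obs(): the state, without advancing time (a new reading comes with each control period).
- grab_frame(name): name is "side" or "top" or "wrist"; returns (picture, depth): 384x512x3 uint8, red, green, blue; 384x512 float32, mm along the optical axis (not along the pixel's ray), 0 where there is no reading.
- calibration(name): a dict with "K" (3x3 intrinsics, pixels), "dist" ([k1, k2, p1, p2, k3] as OpenCV has them; the pictures are not rectified), "R" (3x3) and "t" (3): a world point X has camera coordinates R X + t; the wrist camera has in their place "T_tool_cam" (4x4, takes a point from camera to tool coordinates, whose origin is the TCP and whose axes are the flange's). Camera axes: x right, y down, z forward; pixel columns grow to the right and rows downward; lengths in mm; the calibration is good to about 2 mm. A picture is of the moment at which its call begins: read the wrist's pose just before it. calibration takes no time and is no camera call.
- sign_off(): hands the job in; it is judged then, once.
The state is a dict: "clock": time; "qpos": joint angles; "qd": joint speeds; "joint_efforts": joint torques, N m; "eef_pos": TCP position; "orientation": TCP orientation; "contact_force": force on the tool from outside, world axes, zero at the start; "moment": the same for the moment, N m; "gripper_width": opening from 0.0 (shut) to 1.0 (fully open); "grip_force": force on a finger pad.
Only numpy, scipy, OpenCV 4.12 (cv2) and the standard library are available. Lean on these libraries where they do the work, as an engineer would, in place of code of your own. Each camera call takes 0.05 s, during which the arm holds its last target. There are 200 camera calls.

## Working session

There is one attempt and no reset: what is moved stays moved. The work goes in short steps, Python scripts to look and compute and a tool call to move; the robot and the scene stay as the last step left them, time stands still between calls to the robot, and variables do not carry over. Pictures are saved under pics/ and viewed, at most 14 in all, crops included, and the job is handed in when it is done.

Besides the shell and the picture viewer there is one more tool, called after ">>>" by a JSON object that holds its "fn" and its "kwargs", one argument or row to a line. play_rows: Moves the arm, as the interface text tells. Its arguments: {"type":"object","properties":{"commands":{"type":"array"},"squeeze":{"type":"number"}},"required":["commands"]}

```bash
ls; mkdir -p pics
cat > h.py <<'E'
import numpy as np, cv2
from bench import get_obs, grab_frame, calibration, sign_off
from scipy.spatial.transform import Rotation as Ro
def cam(n, o=None):
    c=calibration(n); K=np.array(c["K"]); d=np.array(c["dist"])
    if n=="wrist":
        o=o or get_obs(); T=np.array(c["T_tool_cam"]); Rt=Ro.from_rotvec(o["orientation"]).as_matrix()
        Rw=Rt@T[:3,:3]; C=Rt@T[:3,3]+np.array(o["eef_pos"])
    else:
        Rw=np.array(c["R"]).T; C=-Rw@np.array(c["t"])
    return K,d,Rw,C
def grab(n,save=None):
    c=cam(n); im,dp=grab_frame(n)
    if save: cv2.imwrite("pics/"+save,im[:,:,::-1])
    return c,im,dp
def ray(c,uv):
    K,d,Rw,C=c
    p=cv2.undistortPoints(np.array(uv,float).reshape(-1,1,2),K,d)[:,0]
    return np.c_[p,np.ones(len(p))]@Rw.T, C
def onplane(c,uv,z):
    r,C=ray(c,uv); return C+r*((z-C[2])/r[:,2])[:,None]
def cloud(c,dp):
    h,w=dp.shape; u,v=np.meshgrid(np.arange(w),np.arange(h))
    r,C=ray(c,np.c_[u.ravel(),v.ravel()]); return (C+r*dp.ravel()[:,None]).reshape(h,w,3)
def proj(c,X):
    K,d,Rw,C=c; Rc=Rw.T
    return cv2.projectPoints(np.array(X,float).reshape(-1,1,3),cv2.Rodrigues(Rc)[0],-Rc@C,K,d)[0][:,0]
E
python3 - <<'E'
from h import *
o=get_obs();print(o)
for n in("top","side"):
    c,im,dp=grab(n,n+"0.png"); np.savez(f"{n}0.npz",im=im,dp=dp); print(n,c[3],c[2][:,2],c[0])
print(calibration("wrist")["T_tool_cam"])
E
```

```text
pics
{'clock': 0.0, 'qpos': array([-1.21198703e+00,  2.60724221e-01, -1.39367396e-01,  1.17268461e+00,
       -4.54537155e-05,  1.57079376e+00]), 'qd': array([ 3.49682887e-05,  9.61070213e-04, -7.61749643e-04, -1.82106068e-05,
        4.05766340e-04, -5.82382998e-04]), 'joint_efforts': array([ 2.80013874e-04, -4.05680966e+01,  2.53920937e+01,  1.86970172e-02,
       -3.22390110e-05, -3.79512571e-06]), 'eef_pos': array([ 184.10913634, -490.94149257,  230.44444348]), 'orientation': array([-3.08926075e+00, -5.60255607e-01,  6.24825955e-04]), 'contact_force': array([-0.11599079,  0.13558351, -0.45839368]), 'moment': array([0.06464731, 0.03048238, 0.06050712]), 'grip_force': 0.0, 'gripper_width': 0.9988656271130254}
top [390.87530229  63.95977541 938.91871299] [ 0.18063381 -0.02449452 -0.98324536] [[347.19338345   0.         256.35854313]
 [  0.         347.19338345 188.60787584]
 [  0.           0.           1.        ]]
side [214.44823026 704.04178628 627.13384369] [ 0.3616045  -0.71842524 -0.59422837] [[379.69216948   0.         258.84542888]
 [  0.         379.69216948 187.62669401]
 [  0.           0.           1.        ]]
[[-6.41460964e-04 -9.64046423e-01 -2.65733104e-01  6.72562624e+01]
 [ 9.99999704e-01 -5.05271093e-04 -5.80868478e-04  3.68589695e-01]
 [ 4.25716923e-04 -2.65733398e-01  9.64046461e-01 -1.43026422e+02]
 [ 0.00000000e+00  0.00000000e+00  0.00000000e+00  1.00000000e+00]]
```

View pics/top0.png

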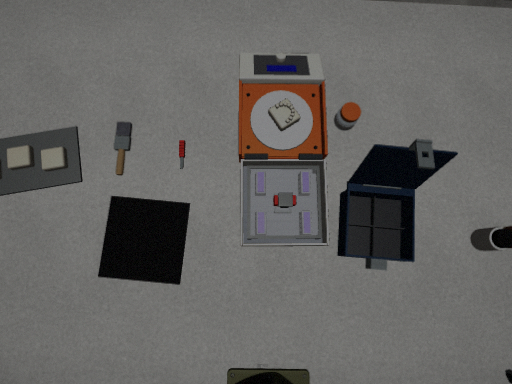

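View pics/side0.png

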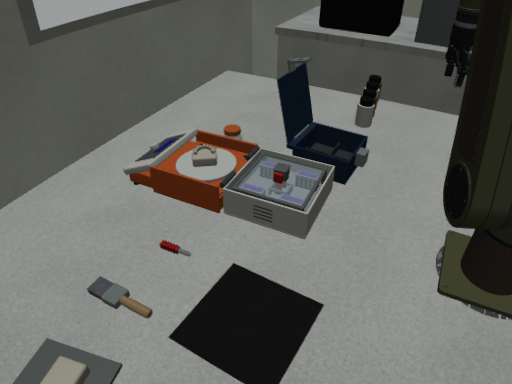

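```bash
cat > m0.py <<'E'
from h import *
z=np.load("top0.npz"); im,dp=z["im"],z["dp"]; c=cam("top"); P=cloud(c,dp)
hsv=cv2.cvtColor(im,cv2.COLOR_RGB2HSV)
def blob(m,box):
    k=np.zeros(m.shape,bool); a,b,x,y=box; k[b:y,a:x]=True; m=(m&k).astype(np.uint8)
    n,l,s,ce=cv2.connectedComponentsWithStats(m); i=1+np.argmax(s[1:,4]); return l==i
def rect(m,zh):
    ys,xs=np.nonzero(m); W=onplane(c,np.c_[xs,ys],zh)[:,:2]
    return cv2.minAreaRect(W.astype(np.float32))
H,S,V=hsv[...,0].astype(int),hsv[...,1].astype(int),hsv[...,2].astype(int)
m=blob((V<35),(90,185,200,295)); print("mat",rect(m,3),np.median(P[m],0))
red=((H<8)|(H>172))&(S>120)&(V>60)
m=blob(red,(170,130,195,175)); print("pin",rect(m,12),m.sum(),np.median(P[m],0))
for b in((265,185,284,212),(285,185,305,212)):
    m=blob(red,b); print("btn",rect(m,95),m.sum(),np.median(P[m],0))
vi=(H>120)&(H<140)&(S>40)&(V>90)
for b in((250,165,270,197),(298,165,315,197),(250,205,270,240),(298,205,315,240)):
    m=blob(vi,b); print("lamp",rect(m,66),m.sum(),np.median(P[m],0))
# hood rim, z 74..86
X=P
k=(abs(P[...,2]-80)<5); bx=np.zeros_like(k); bx[155:250,235:332]=1
m=k&bx; q=P[m][:,:2].astype(np.float32); print("hood rim",cv2.minAreaRect(q),len(q))
bx=np.zeros_like(k); bx[175:272,330:425]=1
k=(abs(P[...,2]-75)<5)&bx; q=P[k][:,:2].astype(np.float32); print("case rim",cv2.minAreaRect(q),len(q))
for uv in((30,160),(284,195),(377,263),(423,152),(376,209),(360,185),(377,225),(350,110),(283,115),(284,203)): print(uv,P[uv[1],uv[0]].round())
E
python3 m0.py
```

```text
mat ((419.4365234375, 334.61761474609375), (213.5722198486328, 212.41807556152344), 86.0691146850586) [415.60706546 334.27876808   2.46994656]
pin ((669.546142578125, 251.43386840820312), (46.206520080566406, 11.039999961853027), 3.49127459526062) 84 [668.74138535 250.98680086  13.7101103 ]
btn ((519.9742431640625, -4.782549858093262), (22.47740364074707, 7.415546417236328), 0.6348786950111389) 38 [518.90032766  -5.20244612 102.24600053]
btn ((521.1134643554688, -50.512916564941406), (22.502534866333008, 4.961484432220459), 0.15840314328670502) 29 [519.12684476 -49.59883898 102.03960286]
lamp ((570.2097778320312, 31.950881958007812), (49.87293243408203, 12.913540840148926), 1.1950626373291016) 120 [568.4720204   32.23560313  73.64670451]
lamp ((573.431640625, -82.85798645019531), (15.63023567199707, 50.41513442993164), 89.86644744873047) 125 [573.1416982  -81.9251677   73.56638611]
lamp ((466.32232666015625, 29.9161434173584), (50.302154541015625, 12.645040512084961), 1.1965395212173462) 125 [465.53650187  29.49516338  73.52942025]
lamp ((469.09332275390625, -86.30499267578125), (12.757499694824219, 50.83021545410156), 89.8497543334961) 126 [468.2515488  -84.09548561  73.06976395]
hood rim ((525.3324584960938, -27.948036193847656), (230.6179656982422, 221.56533813476562), 1.2626873254776) 2053
case rim ((462.631591796875, -272.6015625), (176.2638397216797, 214.8553009033203), 86.06363677978516) 1022
(30, 160) [619. 650.  30.]
(284, 195) [530. -24. 107.]
(377, 263) [ 371. -261.   70.]
(423, 152) [ 592. -280.  291.]
(376, 209) [ 514. -288.    7.]
(360, 185) [ 566. -223.   75.]
(377, 225) [ 471. -289.    6.]
(350, 110) [ 770. -203.   74.]
(283, 115) [743. -22.  89.]
(284, 203) [510. -25. 105.]
```

```bash
cat >> h.py <<'E'
def plan(tgt,yaw,n,grip,o=None,sq=None,flip=None):
    """rows to bring TCP to tgt; yaw = world angle (deg) of tool x axis, or None"""
    o=o or get_obs(); R=Ro.from_rotvec(o["orientation"]).as_matrix(); p=np.array(o["eef_pos"])
    y0=np.degrees(np.arctan2(R[1,0],R[0,0])); dy=0
    if yaw is not None: dy=yaw-y0; 
    if flip is None: dy=(dy+90)%180-90
    elif flip=="full": dy=(dy+180)%360-180
    print("yaw now",round(y0,1),"turn",round(dy,1),"pos",p.round(1),"q6",round(o["qpos"][5],2),"q1",round(o["qpos"][0],2),"d",(np.array(tgt)-p).round(1))
    a=np.radians(dy)/n; d=(np.array(tgt)-p)/n; R0=Ro.from_euler("z",y0,degrees=True).as_matrix()@np.diag([1,-1,-1]); out=[]
    for i in range(n):
        # tool z points down: world yaw +a = tool turn -a
        s=R0.T@d/10; out+= [*(s.round(2)),round(-a,3),grip]
        R0=Ro.from_euler("z",y0+np.degrees(a)*(i+1),degrees=True).as_matrix()@np.diag([1,-1,-1])
    print([float(x) for x in out])
E
python3 -c "
from h import *
print(Ro.from_rotvec(get_obs()['orientation']).as_matrix().round(2))
plan((520,-27,230),1.2,20,8.5)"
```

```text
[[ 0.94  0.35 -0.  ]
 [ 0.35 -0.94  0.  ]
 [ 0.   -0.   -1.  ]]
yaw now 20.6 turn -19.4 pos [ 184.1 -491.   230.6] q6 1.57 q1 -1.21 d [335.9 464.   -0.6]
[2.39, -1.58, 0.0, 0.017, 8.5, 2.36, -1.62, 0.0, 0.017, 8.5, 2.33, -1.66, 0.0, 0.017, 8.5, 2.3, -1.7, 0.0, 0.017, 8.5, 2.27, -1.74, 0.0, 0.017, 8.5, 2.25, -1.78, 0.0, 0.017, 8.5, 2.21, -1.82, 0.0, 0.017, 8.5, 2.18, -1.85, 0.0, 0.017, 8.5, 2.15, -1.89, 0.0, 0.017, 8.5, 2.12, -1.93, 0.0, 0.017, 8.5, 2.09, -1.96, 0.0, 0.017, 8.5, 2.05, -2.0, 0.0, 0.017, 8.5, 2.02, -2.03, 0.0, 0.017, 8.5, 1.99, -2.06, 0.0, 0.017, 8.5, 1.95, -2.1, 0.0, 0.017, 8.5, 1.91, -2.13, 0.0, 0.017, 8.5, 1.88, -2.16, 0.0, 0.017, 8.5, 1.84, -2.19, 0.0, 0.017, 8.5, 1.8, -2.22, 0.0, 0.017, 8.5, 1.77, -2.25, 0.0, 0.017, 8.5]
```

>>> {"fn": "play_rows", "kwargs": {
  "commands": [0,0,0,0.113,8.5,0,0,0,0.113,8.5,0,0,0,0.113,8.5,2.47,-3.26,0,0,8.5,2.47,-3.26,0,0,8.5,2.47,-3.26,0,0,8.5,2.47,-3.26,0,0,8.5,2.47,-3.26,0,0,8.5],
  "squeeze": 40
}}

```text
clock: 0.77
eef_pos: [305.0, -324.4, 231.0]
orientation: [-3.141, -0.03, 0.001]
contact_force: [0.7, -0.9, 0.5]
gripper_width: 0.993
grip_force: 0.0
```

>>> {"fn": "play_rows", "kwargs": {
  "commands": [2.47,-3.26,0,0,8.5,2.47,-3.26,0,0,8.5,2.47,-3.26,0,0,8.5,2.47,-3.26,0,0,8.5,2.47,-3.26,0,0,8.5,2.47,-3.26,0,0,8.5,2.47,-3.26,0,0,8.5,2.47,-3.26,0,0,8.5]
}}

```text
clock: 1.43
eef_pos: [497.5, -59.5, 231.0]
orientation: [3.141, 0.032, -0.001]
contact_force: [0.7, -0.0, -0.7]
gripper_width: 0.993
grip_force: 0.0
```

>>> {"fn": "play_rows", "kwargs": {
  "commands": [0,0,0,0,8.5,0,0,0,0,8.5]
}}

```text
clock: 1.6
eef_pos: [497.6, -59.7, 230.6]
orientation: [3.141, 0.038, -0.002]
contact_force: [-0.5, -0.7, -0.2]
gripper_width: 0.999
grip_force: 0.0
```

Run:
```python
from h import *
o=get_obs();print(o["eef_pos"],o["clock"])
c,im,dp=grab("wrist","w1.png"); np.savez("w1.npz",im=im,dp=dp)
```

```text
[497.60164251 -59.72014968 230.6204063 ] 1.6
```

View pics/w1.png

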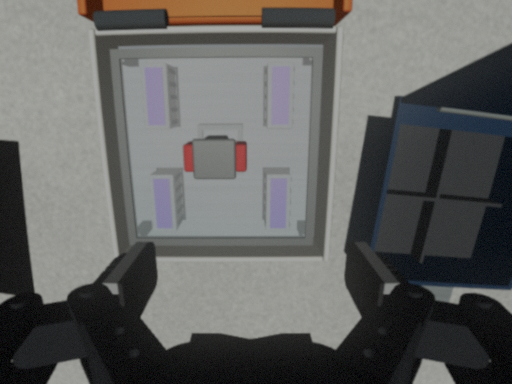

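The wrist view shows the guard's grip at (214,158) with red buttons at (188,157) and (240,157), four violet lamps, and the case on the right.

```bash
cat > m1.py <<'E'
from h import *
def colour(im):
    hsv=cv2.cvtColor(im,cv2.COLOR_RGB2HSV).astype(int); return hsv[...,0],hsv[...,1],hsv[...,2]
def blobs(m,amin=60):
    n,l,s,ce=cv2.connectedComponentsWithStats(m.astype(np.uint8)); return [(l==i) for i in range(1,n) if s[i,4]>amin]
def rect(c,m,zh):
    ys,xs=np.nonzero(m); (ce,sz,a)=cv2.minAreaRect(onplane(c,np.c_[xs,ys],zh)[:,:2].astype(np.float32))
    if sz[0]<sz[1]: sz=sz[::-1]; a+=90
    return np.round(ce,1),np.round(sz,1),round((a+90)%180-90,1)
E
python3 - <<'E'
from m1 import *
z=np.load("w1.npz"); im,dp=z["im"],z["dp"]; c=cam("wrist"); H,S,V=colour(im); P=cloud(c,dp)
red=((H<6)|(H>172))&(S>120)&(V>60); red[:100]=0
for b in blobs(red): print("red",rect(c,b,103),b.sum(),np.median(P[b],0).round(1))
vi=(H>115)&(H<145)&(S>30)&(V>90); vi[:,330:]=0
L=[]
for b in blobs(vi): r=rect(c,b,66); L.append(r[0]); print("lamp",r)
print(np.mean(L,0)); print(P[158,214],P[130,195])
plan((520,-27,120),1.0,4,8.5)
E
```

```text
red (array([519.2,  -7.5]), array([22.4,  6.6]), 2.0) 205 [519.3  -7.6 103.4]
red (array([520.1, -52.1]), array([22.3,  7.7]), 1.0) 265 [520.3 -51.9 103.3]
lamp (array([572.3, -86.8]), array([50.2, 14.9]), 2.1)
lamp (array([569.5,  29.6]), array([50.6, 15.4]), 1.2)
lamp (array([465.4,  27.2]), array([50.8, 15.7]), 1.2)
lamp (array([467.9, -89.2]), array([50.5, 15.7]), 1.3)
[518.775 -29.8  ]
[520.11062161 -30.40285321 110.24047708] [539.84152487  -9.0543839   74.46873318]
yaw now 1.3 turn -0.3 pos [496.6 -60.9 230.7] q6 3.0 q1 -0.12 d [  23.4   33.9 -110.7]
[0.6, -0.83, 2.77, 0.001, 8.5, 0.6, -0.84, 2.77, 0.001, 8.5, 0.6, -0.84, 2.77, 0.001, 8.5, 0.6, -0.84, 2.77, 0.001, 8.5]
```

>>> {"fn": "play_rows", "kwargs": {
  "commands": [0,0,0,-0.121,8.5,0,0,0,-0.121,8.5,0,0,0,-0.121,8.5,0,0,0,-0.121,8.5,0,0,0,-0.121,8.5,0,0,0,-0.121,8.5,0,0,0,-0.121,8.5,0,0,0,-0.121,8.5]
}}

```text
clock: 2.32
eef_pos: [495.5, -63.3, 231.2]
orientation: [-2.764, -1.493, 0.002]
contact_force: [-0.2, -0.5, -0.0]
gripper_width: 0.996
grip_force: 0.0
```

>>> {"fn": "play_rows", "kwargs": {
  "commands": [0,0,0,-0.121,8.5,0,0,0,-0.121,8.5,0,0,0,-0.121,8.5,0,0,0,-0.121,8.5,0,0,0,-0.121,8.5,0,0,0,-0.121,8.5,0,0,0,-0.121,8.5,0,0,0,-0.121,8.5]
}}

```text
clock: 2.98
eef_pos: [495.5, -63.3, 231.2]
orientation: [-1.751, -2.607, 0.001]
contact_force: [-0.3, 0.2, 0.2]
gripper_width: 0.993
grip_force: 0.0
```

>>> {"fn": "play_rows", "kwargs": {
  "commands": [0,0,0,-0.121,8.5,0,0,0,-0.121,8.5,0,0,0,-0.121,8.5,0,0,0,-0.121,8.5,0,0,0,-0.121,8.5,0,0,0,-0.121,8.5,0,0,0,-0.121,8.5,0,0,0,-0.121,8.5]
}}

```text
clock: 3.65
eef_pos: [495.5, -63.3, 231.2]
orientation: [-0.337, -3.122, 0.001]
contact_force: [-0.4, -0.3, -0.7]
gripper_width: 0.995
grip_force: 0.0
```

>>> {"fn": "play_rows", "kwargs": {
  "commands": [0,0,0,-0.12,8.5,0,0,0,-0.12,8.5,0,0,0,0,8.5,0,0,0,0,8.5]
}}

```text
clock: 3.98
eef_pos: [496.0, -62.8, 231.2]
orientation: [0.026, -3.141, 0.0]
contact_force: [-0.3, 0.1, -0.2]
gripper_width: 0.989
grip_force: 0.0
```

Run:
```python
from h import *
print(get_obs()["clock"])
plan((520,-29,130),-178.8,4,8.5)
```

```text
3.9833
yaw now -179.0 turn 0.2 pos [496.  -62.8 231.2] q6 -0.14 q1 -0.13 d [  24.    33.8 -101.2]
[-0.62, 0.83, 2.53, -0.001, 8.5, -0.62, 0.83, 2.53, -0.001, 8.5, -0.62, 0.83, 2.53, -0.001, 8.5, -0.62, 0.83, 2.53, -0.001, 8.5]
```

>>> {"fn": "play_rows", "kwargs": {
  "commands": [-0.62,0.83,2.53,0,8.5,-0.62,0.83,2.53,0,8.5,-0.62,0.83,2.53,0,8.5,-0.62,0.83,2.53,0,8.5,0,0,0,0,8.5,0,0,0,0,8.5,0,0,0,0,8.5]
}}

```text
clock: 4.57
eef_pos: [521.2, -28.4, 131.2]
orientation: [-0.032, 3.141, -0.001]
contact_force: [-0.4, 0.3, 0.6]
gripper_width: 0.993
grip_force: 0.0
```

Run:
```python
from m1 import *
plan((520,-29,76),-178.8,2,8.5)
c,im,dp=grab("wrist","w2.png"); H,S,V=colour(im); P=cloud(c,dp)
red=((H<6)|(H>172))&(S>120)&(V>60)
for b in blobs(red): print("red",rect(c,b,103),b.sum(),np.median(P[b],0).round(1))
```

```text
yaw now -178.8 turn 0.0 pos [521.2 -28.4 131.2] q6 -0.07 q1 -0.05 d [ -1.2  -0.6 -55.2]
[0.06, -0.03, 2.76, -0.0, 8.5, 0.06, -0.03, 2.76, -0.0, 8.5]
red (array([520.1, -50.9]), array([22.6,  7.6]), 1.9) 502 [519.7 -50.8 103.4]
red (array([518.9,  -6. ]), array([23.2,  7.5]), 2.8) 510 [518.6  -6.2 103.4]
```

>>> {"fn": "play_rows", "kwargs": {
  "commands": [0.05,0,1.8,0,8.5,0.05,0,1.8,0,8.5,0,0,1.9,0,8.5,0,0,0,0,8.5,0,0,0,0,3,0,0,0,0,3,0,0,0,0,3,0,0,0,0,3]
}}

```text
clock: 5.28
eef_pos: [521.9, -28.1, 77.4]
orientation: [-0.035, 3.137, -0.001]
contact_force: [-3.0, -4.2, 25.9]
gripper_width: 0.447
grip_force: 21.8
```

>>> {"fn": "play_rows", "kwargs": {
  "commands": [0,0,0,0,3,0,0,0,0,3,0,0,0,0,3,0,0,0,0,3]
}}

```text
clock: 5.62
eef_pos: [521.9, -28.1, 78.1]
orientation: [-0.035, 3.137, -0.001]
contact_force: [-2.8, -0.4, 12.4]
gripper_width: 0.429
grip_force: 39.7
```

>>> {"fn": "play_rows", "kwargs": {
  "commands": [0,0,-0.5,0,3,0,0,-1,0,3,0,0,-1,0,3,0,0,-1,0,3,0,0,0,0,3],
  "squeeze": 50
}}

```text
clock: 6.03
eef_pos: [521.8, -27.9, 112.6]
orientation: [-0.035, 3.137, -0.0]
contact_force: [0.5, 0.2, -2.6]
gripper_width: 0.409
grip_force: 52.9
```

Run:
```python
from m1 import *
o=get_obs();print(o["eef_pos"],o["contact_force"])
c,im,dp=grab("wrist","w3.png")
c,im,dp=grab("side"); cv2.imwrite("pics/s3.png",cv2.resize(im[120:270,200:360,::-1],(800,600))[:,:])
```

```text
[521.79459732 -27.8534608  112.6001485 ] [ 0.51275201  0.18181978 -2.61814204]
```

View pics/s3.png

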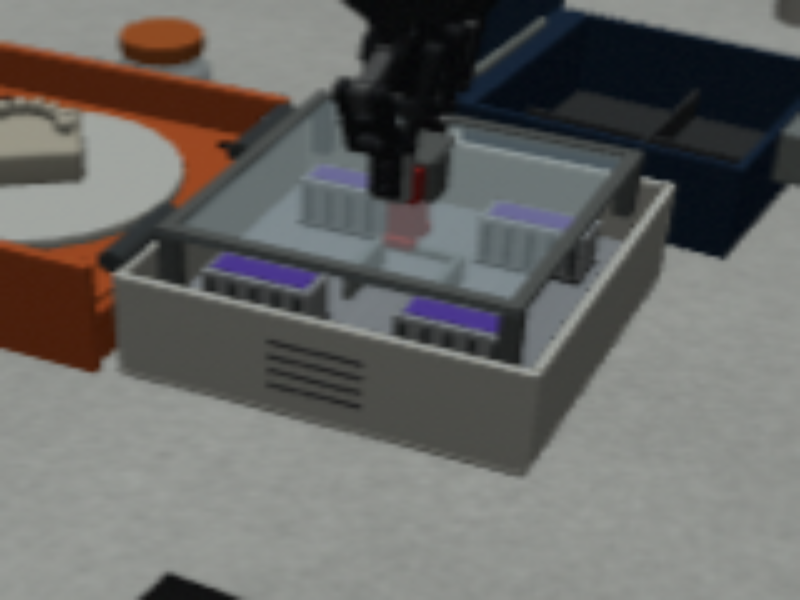

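The guard hangs level from the gripper, about 35 mm up. I'll lift it clear and carry it to the mat.

>>> {"fn": "play_rows", "kwargs": {
  "commands": [0,0,-2,0,3,0,0,-2.5,0,3,0,0,-2.5,0,3,0,0,-2.5,0,3,0,0,-1,0,3,0,0,0,0,3,0,0,0,0,3]
}}

```text
clock: 6.72
eef_pos: [519.9, -27.7, 214.3]
orientation: [0.035, -3.141, -0.0]
contact_force: [0.3, 0.2, -4.6]
gripper_width: 0.415
grip_force: 52.9
```

Run:
```python
from h import *
plan((419.5,333,200),176,16,3)
```

```text
yaw now -178.7 turn -5.3 pos [519.9 -27.7 214.3] q6 -0.08 q1 -0.05 d [-100.4  360.7  -14.3]
[0.58, 2.27, 0.09, 0.006, 3.0, 0.59, 2.26, 0.09, 0.006, 3.0, 0.6, 2.26, 0.09, 0.006, 3.0, 0.62, 2.26, 0.09, 0.006, 3.0, 0.63, 2.25, 0.09, 0.006, 3.0, 0.64, 2.25, 0.09, 0.006, 3.0, 0.66, 2.25, 0.09, 0.006, 3.0, 0.67, 2.24, 0.09, 0.006, 3.0, 0.68, 2.24, 0.09, 0.006, 3.0, 0.69, 2.24, 0.09, 0.006, 3.0, 0.71, 2.23, 0.09, 0.006, 3.0, 0.72, 2.23, 0.09, 0.006, 3.0, 0.73, 2.22, 0.09, 0.006, 3.0, 0.75, 2.22, 0.09, 0.006, 3.0, 0.76, 2.21, 0.09, 0.006, 3.0, 0.77, 2.21, 0.09, 0.006, 3.0]
```

>>> {"fn": "play_rows", "kwargs": {
  "commands": [0.6,2.26,0,0.006,3,0.6,2.26,0,0.006,3,0.6,2.26,0,0.006,3,0.62,2.26,0,0.006,3,0.63,2.25,0.1,0.006,3,0.64,2.25,0.1,0.006,3,0.66,2.25,0.1,0.006,3,0.67,2.24,0.1,0.006,3]
}}

```text
clock: 7.38
eef_pos: [467.6, 153.0, 208.5]
orientation: [-0.041, -3.137, 0.002]
contact_force: [0.1, -0.0, -3.1]
gripper_width: 0.414
grip_force: 52.8
```

>>> {"fn": "play_rows", "kwargs": {
  "commands": [0.68,2.24,0,0.006,3,0.7,2.24,0,0.006,3,0.7,2.23,0,0.006,3,0.72,2.23,0,0.006,3,0.73,2.22,0.1,0.006,3,0.75,2.22,0.1,0.006,3,0.76,2.21,0.1,0.006,3,0.77,2.21,0.1,0.006,3]
}}

```text
clock: 8.05
eef_pos: [418.2, 333.1, 204.3]
orientation: [-0.116, -3.136, 0.005]
contact_force: [0.8, 0.5, -2.8]
gripper_width: 0.415
grip_force: 52.8
```

>>> {"fn": "play_rows", "kwargs": {
  "commands": [0,0,1.5,0,3,0,0,2.5,0,3,0,0,2.5,0,3,0,0,2.5,0,3,0,0,2.5,0,3,0,0,1,0,3,0,0,0,0,3,0,0,0,0,3]
}}

```text
clock: 8.72
eef_pos: [419.0, 332.3, 81.0]
orientation: [-0.116, -3.137, 0.003]
contact_force: [-0.4, 0.5, -3.1]
gripper_width: 0.411
grip_force: 52.6
```

Run:
```python
from m1 import *
plan((419.5,333,55),176,3,3)
c,im,dp=grab("top"); cv2.imwrite("pics/t4.png",cv2.resize(im[150:330,40:280,::-1],(800,600)))
P=cloud(c,dp); np.savez("t4.npz",im=im,dp=dp)
c,im,dp=grab("side","s4.png")
```

```text
yaw now 175.8 turn 0.2 pos [419.  332.3  81. ] q6 0.74 q1 0.67 d [  0.5   0.7 -26. ]
[-0.01, 0.03, 0.87, -0.001, 3.0, -0.02, 0.03, 0.87, -0.001, 3.0, -0.02, 0.03, 0.87, -0.001, 3.0]
```

View pics/s4.png

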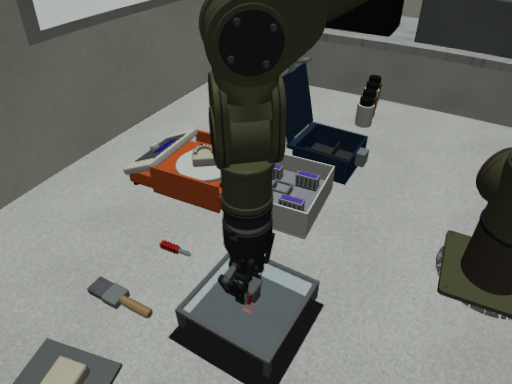

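The guard hangs level above the mat, centred on it. I'll lower it and release.

>>> {"fn": "play_rows", "kwargs": {
  "commands": [0,0,1,0,3,0,0,0.8,0,3,0,0,0.6,0,3,0,0,0.4,0,3,0,0,0.1,0,3,0,0,0,0,3,0,0,0,0,3]
}}

```text
clock: 9.4
eef_pos: [420.0, 333.1, 53.1]
orientation: [0.116, 3.139, 0.0]
contact_force: [0.3, 1.2, -3.5]
gripper_width: 0.415
grip_force: 52.6
```

>>> {"fn": "play_rows", "kwargs": {
  "commands": [0,0,0.1,0,3,0,0,0.1,0,3,0,0,0.1,0,3,0,0,0,0,3,0,0,0,0,3]
}}

```text
clock: 9.82
eef_pos: [420.2, 333.3, 51.5]
orientation: [0.116, 3.138, 0.001]
contact_force: [-2.4, -1.1, 5.2]
gripper_width: 0.41
grip_force: 53.6
```

>>> {"fn": "play_rows", "kwargs": {
  "commands": [0,0,0,0,8.5,0,0,0,0,8.5,0,0,0,0,8.5,0,0,0,0,8.5,0,0,-1.5,0,8.5,0,0,-2.5,0,8.5,0,0,-3.5,0,8.5,0,0,-4,0,8.5]
}}

```text
clock: 10.48
eef_pos: [418.7, 332.1, 164.9]
orientation: [-0.116, -3.136, 0.004]
contact_force: [1.3, 1.8, 0.1]
gripper_width: 0.995
grip_force: 0.0
```

>>> {"fn": "play_rows", "kwargs": {
  "commands": [0,0,-3.5,0,8.5,0,0,0,0,8.5,0,0,0,0,8.5]
}}

```text
clock: 10.73
eef_pos: [421.7, 334.4, 202.9]
orientation: [0.116, 3.134, 0.007]
contact_force: [-0.1, -0.3, 0.1]
gripper_width: 0.995
grip_force: 0.0
```

Run:
```python
from m1 import *
c,im,dp=grab("side"); P=cloud(c,dp); m=(abs(P[...,2]-47)<6)&(abs(P[...,0]-420)<130)&(abs(P[...,1]-333)<130)
print(cv2.minAreaRect(P[m][:,:2].astype(np.float32)),P[m][:,2].std())
plan((466,28,130),-178.8,8,4.5)
```

```text
((418.783935546875, 333.91070556640625), (188.4215545654297, 187.99038696289062), 85.84214782714844) 1.3770574621339065
yaw now 175.8 turn 5.4 pos [420.5 333.4 200.9] q6 0.74 q1 0.67 d [  45.5 -305.4  -70.9]
[-0.85, -3.77, 0.89, -0.012, 4.5, -0.8, -3.78, 0.89, -0.012, 4.5, -0.76, -3.78, 0.89, -0.012, 4.5, -0.71, -3.79, 0.89, -0.012, 4.5, -0.67, -3.8, 0.89, -0.012, 4.5, -0.62, -3.81, 0.89, -0.012, 4.5, -0.58, -3.82, 0.89, -0.012, 4.5, -0.53, -3.82, 0.89, -0.012, 4.5]
```

>>> {"fn": "play_rows", "kwargs": {
  "commands": [-0.85,-3.77,0.7,-0.012,4.5,-0.8,-3.78,0.9,-0.012,4.5,-0.76,-3.78,0.9,-0.012,4.5,-0.71,-3.79,0.9,-0.012,4.5,-0.67,-3.8,0.9,-0.012,4.5,-0.62,-3.81,0.9,-0.012,4.5,-0.58,-3.82,0.9,-0.012,4.5,-0.53,-3.82,0.9,-0.012,4.5],
  "squeeze": 90
}}

```text
clock: 11.45
eef_pos: [463.7, 25.7, 127.9]
orientation: [0.036, -3.138, 0.0]
contact_force: [1.4, 0.3, 0.4]
gripper_width: 0.53
grip_force: 0.0
```

>>> {"fn": "play_rows", "kwargs": {
  "commands": [0,0,0,0,4.5,0,0,0,0,4.5,0,0,0,0,4.5,0,0,0,0,4.5]
}}

```text
clock: 11.78
eef_pos: [464.9, 28.6, 129.6]
orientation: [0.037, -3.14, -0.001]
contact_force: [0.4, 0.6, -0.5]
gripper_width: 0.522
grip_force: 0.0
```

Run:
```python
from m1 import *
plan((466,28,37),-178.8,4,4.5)
c,im,dp=grab("wrist","w5.png"); H,S,V=colour(im)
vi=(H>115)&(H<145)&(S>30)&(V>90)
for b in blobs(vi): print("lamp",rect(c,b,66))
c,im,dp=grab("top","t5.png"); np.savez("t5.npz",im=im,dp=dp)
H,S,V=colour(im)
vi=(H>115)&(H<145)&(S>30)&(V>60)
for b in blobs(vi): print("lampT",rect(c,b,66))
```

```text
yaw now -178.7 turn -0.1 pos [464.9  28.6 129.6] q6 0.04 q1 0.06 d [  1.1  -0.6 -92.6]
[-0.03, -0.02, 2.31, 0.001, 4.5, -0.03, -0.02, 2.31, 0.001, 4.5, -0.03, -0.02, 2.31, 0.001, 4.5, -0.03, -0.02, 2.31, 0.001, 4.5]
lamp (array([470.2, -88.4]), array([53.3, 17.3]), 1.6)
lamp (array([467.1,  27.8]), array([53. , 16.6]), 1.9)
lamp (array([558.3,  30.4]), array([26.5, 16.2]), 1.3)
lampT (array([891.2, -18.4]), array([82.7, 21. ]), -87.8)
```

View pics/w5.png

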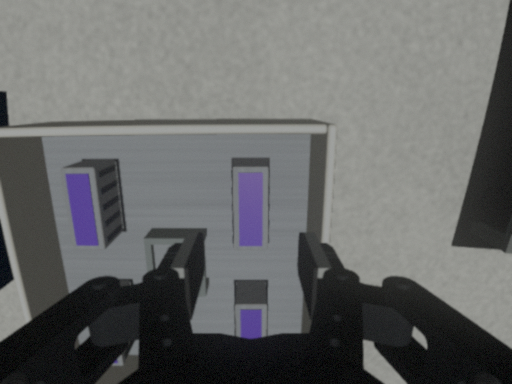

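Lamp at pixel (251,205) lies midway between the fingers, with the next one behind it. I'll descend and grip.

>>> {"fn": "play_rows", "kwargs": {
  "commands": [-0.1,-0.03,2.2,0,4.5,0,0,2.2,0,4.5,0,0,2.2,0,4.5,0,0,1.7,0,4.5,0,0,0.9,0,4.5,0,0,0,0,1.5,0,0,0,0,1.5,0,0,0,0,1.5]
}}

```text
clock: 12.55
eef_pos: [466.3, 28.2, 38.5]
orientation: [0.036, -3.141, -0.002]
contact_force: [-0.1, 2.7, -5.8]
gripper_width: 0.261
grip_force: 88.3
```

>>> {"fn": "play_rows", "kwargs": {
  "commands": [0,0,0,0,1.5,0,0,0,0,1.5,0,0,-0.2,0,1.5,0,0,-0.3,0,1.5,0,0,-0.4,0,1.5,0,0,-0.6,0,1.5,0,0,-1,0,1.5,0,0,0,0,1.5]
}}

```text
clock: 13.22
eef_pos: [469.0, 26.9, 65.7]
orientation: [-0.034, 3.136, -0.002]
contact_force: [-0.3, 0.2, -1.2]
gripper_width: 0.265
grip_force: 89.3
```

Run:
```python
from m1 import *
z=np.load("t5.npz"); im,dp=z["im"],z["dp"]; c=cam("top"); P=cloud(c,dp)
bx=np.zeros(dp.shape,bool); bx[175:275,330:425]=1
k=(abs(P[...,2]-75)<4)&bx; q=P[k][:,:2]
for yaw in(-3,-4,-5):
    a=np.radians(yaw); X=np.array([np.cos(a),np.sin(a)]); Y=np.array([-X[1],X[0]])
    r=(q-[466,-273])@np.c_[X,Y]
    m=abs(r[:,0])<70
    for s in(-1,1):
        w=r[m&(np.sign(r[:,1])==s)&(abs(r[:,1])>75)]; print(yaw,s,len(w),np.percentile(w[:,1],[2,50,98]).round(1),np.polyfit(w[:,0],w[:,1],1).round(3))
    w=r[(abs(r[:,1])<70)&(abs(r[:,1])>28)&(r[:,0]<-70)]; print("front",np.percentile(w[:,0],[2,50,98]).round(1),np.polyfit(w[:,1],w[:,0],1).round(3))
    w=r[(abs(r[:,1])<70)&(r[:,0]>70)]; print("back",np.percentile(w[:,0],[2,50,98]).round(1))
    w=r[(abs(r[:,1])<40)&(r[:,0]<-92)]; print("hasp",np.percentile(w[:,0],[2,98]).round(1),np.percentile(w[:,1],[2,50,98]).round(1))
plan((460,-100,170),None,4,1.5)
```

```text
-3 -1 155 [-86.6 -82.9 -79.2] [-1.6000e-02 -8.2929e+01]
-3 1 129 [82.  85.2 88.6] [-1.2000e-02  8.5347e+01]
front [-85.5 -82.5 -79.3] [ 1.8000e-02 -8.2334e+01]
back [80.7 89.6 99.5]
hasp [-109.6  -93.1] [-13.4   8.4  23.2]
-4 -1 152 [-86.5 -82.8 -79.7] [ 2.0000e-03 -8.2923e+01]
-4 1 127 [82.5 85.4 88.3] [4.0000e-03 8.5363e+01]
front [-84.7 -82.3 -79.9] [-1.0000e-03 -8.2306e+01]
back [80.7 89.8 99.6]
hasp [-109.5  -93.2] [-15.3   6.6  21.5]
-5 -1 153 [-86.9 -82.9 -79.2] [ 2.0000e-02 -8.2933e+01]
-5 1 128 [81.9 85.5 89. ] [2.2000e-02 8.5372e+01]
front [-85.4 -82.2 -79.1] [-2.0000e-02 -8.2267e+01]
back [80.1 89.8 99.8]
hasp [-109.3  -93.2] [-17.2   4.8  19.7]
yaw now -178.8 turn 0 pos [469.   26.9  65.7] q6 0.04 q1 0.06 d [  -9.  -126.9  104.3]
[0.29, -3.17, -2.61, -0.0, 1.5, 0.29, -3.17, -2.61, -0.0, 1.5, 0.29, -3.17, -2.61, -0.0, 1.5, 0.29, -3.17, -2.61, -0.0, 1.5]
```

>>> {"fn": "play_rows", "kwargs": {
  "commands": [0,0,-2,0,1.5,0,0,-3,0,1.5,0,0,-3,0.03,1.5,0,-2,-2,0.03,1.5,0.6,-3.6,-0.5,0.03,1.5,0.7,-4,0,0,1.5,0.7,-4,0,0,1.5,0.7,-4,0,0,1.5]
}}

```text
clock: 13.88
eef_pos: [429.9, -148.9, 169.2]
orientation: [0.105, 3.137, -0.003]
contact_force: [1.4, -0.1, -0.3]
gripper_width: 0.266
grip_force: 89.4
```

>>> {"fn": "play_rows", "kwargs": {
  "commands": [0.5,-4,0,0,1.5,0.1,-2.8,0,0,1.5,0,0,0,0,1.5,0,0,0,0,1.5]
}}

```text
clock: 14.22
eef_pos: [419.3, -216.0, 168.6]
orientation: [0.112, 3.138, -0.002]
contact_force: [-0.4, 1.0, -1.7]
gripper_width: 0.265
grip_force: 89.4
```

Run:
```python
from m1 import *
plan((428.5,-227,36),176,4,1.5)
c,im,dp=grab("wrist","w6.png")
```

```text
yaw now 175.9 turn 0.1 pos [ 419.3 -216.   168.6] q6 -0.4 q1 -0.48 d [   9.2  -11.  -132.6]
[-0.25, -0.26, 3.32, -0.0, 1.5, -0.25, -0.26, 3.32, -0.0, 1.5, -0.25, -0.26, 3.32, -0.0, 1.5, -0.25, -0.26, 3.32, -0.0, 1.5]
```

View pics/w6.png

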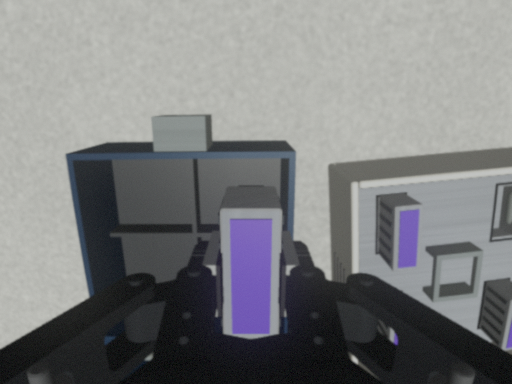

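The lamp is held squarely at (251,275), with the case behind it: front rim corners at (72,156) and (292,154), hasp at (183,132).

Run:
```python
from m1 import *
c=cam("wrist"); W=onplane(c,[(72,155),(294,153),(155,117),(211,116)],75); print(W.round(1))
a=np.radians(-4.05); X=np.array([np.cos(a),np.sin(a)]);Y=np.array([-X[1],X[0]])
print(((W[:,:2]-[466.2,-271.7])@np.c_[X,Y]).round(1))
```

```text
[[ 378.4 -347.6   75. ]
 [ 389.3 -180.7   75. ]
 [ 355.8 -279.9   75. ]
 [ 358.3 -239.3   75. ]]
[[ -82.2  -81.9]
 [ -83.2   85.4]
 [-109.5  -16. ]
 [-110.    24.7]]
```

>>> {"fn": "play_rows", "kwargs": {
  "commands": [-0.45,-0.45,2.5,0,1.5,-0.45,-0.45,2.5,0,1.5,0,0,2.5,0,1.5,0,0,2.5,0,1.5,0,0,2,0,1.5,0,0,1,0,1.5,0,0,0,0,1.5,0,0,0,0,1.5]
}}

```text
clock: 14.93
eef_pos: [427.5, -222.4, 38.0]
orientation: [-0.103, -3.139, -0.001]
contact_force: [0.4, -0.5, -0.4]
gripper_width: 0.263
grip_force: 89.3
```

>>> {"fn": "play_rows", "kwargs": {
  "commands": [0,0,0.3,0,1.5,0,0,0,0,1.5,0,0,0,0,4,0,0,0,0,4,0,0,0,0,4,0,0,-2,0,4,0,0,-3,0,4,0,0,-3,0,4]
}}

```text
clock: 15.6
eef_pos: [426.6, -223.4, 115.6]
orientation: [-0.107, -3.138, -0.002]
contact_force: [1.2, -0.6, -0.2]
gripper_width: 0.467
grip_force: 0.0
```

Run:
```python
from m1 import *
plan((467,-88,130),-178.8,5,4.5)
c,im,dp=grab("wrist"); H,S,V=colour(im)
vi=(H>115)&(H<145)&(S>30)&(V>60)
for b in blobs(vi): print("lamp",rect(c,b,61),np.median(cloud(c,dp)[b],0))
```

```text
yaw now 176.1 turn 5.1 pos [ 426.6 -223.4  115.6] q6 -0.41 q1 -0.48 d [ 40.4 135.4  14.4]
[-0.62, 2.76, -0.29, -0.018, 4.5, -0.67, 2.74, -0.29, -0.018, 4.5, -0.72, 2.73, -0.29, -0.018, 4.5, -0.77, 2.72, -0.29, -0.018, 4.5, -0.82, 2.7, -0.29, -0.018, 4.5]
lamp (array([ 431. , -224.2]), array([54.9, 16.9]), -3.5) [ 429.00915568 -223.99755221   62.16242261]
lamp (array([475.7, -80.9]), array([57.8, 20.8]), 1.5) [471.34476464 -85.56351948  67.13883604]
```

>>> {"fn": "play_rows", "kwargs": {
  "commands": [-0.65,2.76,-0.3,-0.018,4.5,-0.7,2.74,-0.3,-0.018,4.5,-0.75,2.74,-0.3,-0.018,4.5,-0.8,2.74,-0.3,-0.018,4.5,-0.85,2.7,-0.3,-0.018,4.5,0,0,0,0,4.5,0,0,0,0,4.5,0,0,0,0,4.5]
}}

```text
clock: 16.32
eef_pos: [469.4, -88.4, 130.2]
orientation: [-0.035, 3.141, -0.001]
contact_force: [0.9, -0.7, 0.3]
gripper_width: 0.525
grip_force: 0.0
```

Run:
```python
from m1 import *
plan((468.7,-87.6,37.5),-178.8,4,4.5)
c,im,dp=grab("wrist"); H,S,V=colour(im)
vi=(H>115)&(H<145)&(S>30)&(V>60)
for b in blobs(vi): print("lamp",rect(c,b,66))
```

```text
yaw now -178.7 turn -0.1 pos [469.4 -88.4 130.2] q6 -0.21 q1 -0.19 d [ -0.7   0.8 -92.7]
[0.02, 0.02, 2.32, 0.0, 4.5, 0.02, 0.02, 2.32, 0.0, 4.5, 0.02, 0.02, 2.32, 0.0, 4.5, 0.02, 0.02, 2.32, 0.0, 4.5]
lamp (array([ 428.6, -221.5]), array([51.9, 17. ]), -4.0)
lamp (array([470. , -87.9]), array([52.2, 16.7]), 1.5)
lamp (array([563.1, -85.6]), array([29.3, 17.1]), 1.2)
```

>>> {"fn": "play_rows", "kwargs": {
  "commands": [0,0.05,2.2,0,4.5,0,0,2.2,0,4.5,0,0,2.2,0,4.5,0,0,1.7,0,4.5,0,0,0.9,0,4.5,0,0,0,0,1.5,0,0,0,0,1.5,0,0,0,0,1.5]
}}

```text
clock: 17.03
eef_pos: [469.0, -87.8, 38.3]
orientation: [0.034, -3.141, -0.001]
contact_force: [-0.2, -0.4, -6.6]
gripper_width: 0.267
grip_force: 88.4
```

>>> {"fn": "play_rows", "kwargs": {
  "commands": [0,0,0,0,1.5,0,0,0,0,1.5,0,0,-0.2,0,1.5,0,0,-0.3,0,1.5,0,0,-0.4,0,1.5,0,0,-1.1,0,1.5,0,0,-2,0,1.5,0,0,-3,0,1.5]
}}

```text
clock: 17.7
eef_pos: [468.7, -87.4, 108.3]
orientation: [0.035, -3.14, -0.001]
contact_force: [-0.4, 0.5, -2.0]
gripper_width: 0.266
grip_force: 89.7
```

>>> {"fn": "play_rows", "kwargs": {
  "commands": [0,0,-3,0.03,1.5,0,-2,-2,0.03,1.5,0.9,-3.6,-0.5,0.03,1.5,0.7,-4,0,0,1.5,0.7,-4,0,0,1.5,0.7,-4,0,0,1.5,0.1,-4,0,0,1.5,0,0,0,0,1.5]
}}

```text
clock: 18.37
eef_pos: [427.1, -309.3, 165.2]
orientation: [0.117, 3.134, -0.012]
contact_force: [1.2, -0.6, -1.6]
gripper_width: 0.264
grip_force: 89.8
```

>>> {"fn": "play_rows", "kwargs": {
  "commands": [0,0,0,0,1.5,0,0,0,0,1.5]
}}

```text
clock: 18.53
eef_pos: [426.5, -301.6, 164.0]
orientation: [0.108, 3.138, -0.0]
contact_force: [-0.2, 1.0, -2.0]
gripper_width: 0.264
grip_force: 89.9
```

Run:
```python
from m1 import *
plan((422.5,-308.7,36),176,4,1.5)
c,im,dp=grab("wrist"); H,S,V=colour(im)
vi=(H>115)&(H<145)&(S>30)&(V>60)
z=get_obs()["eef_pos"][2]
for b in blobs(vi): print("lamp",rect(c,b,z+28),b.sum(),np.median(cloud(c,dp)[b],0).round(1))
```

```text
yaw now 176.1 turn -0.1 pos [ 426.5 -301.6  164. ] q6 -0.55 q1 -0.62 d [  -4.    -7.1 -128. ]
[0.09, -0.18, 3.2, 0.0, 1.5, 0.09, -0.18, 3.2, 0.0, 1.5, 0.09, -0.18, 3.2, 0.0, 1.5, 0.09, -0.18, 3.2, 0.0, 1.5]
lamp (array([ 392.1, -262.8]), array([24.8,  8.1]), -3.9) 1380 [ 428.3 -223.9   62.2]
lamp (array([ 428.8, -302.2]), array([54. , 16.8]), -4.1) 4794 [ 424.8 -301.9  193.2]
lamp (array([ 432.5, -288.7]), array([25.8,  3.2]), -2.4) 169 [ 425.8 -290.   201.8]
lamp (array([ 460.9, -195.4]), array([23.3,  8.5]), 1.7) 649 [565.9 -85.1  67.4]
```

>>> {"fn": "play_rows", "kwargs": {
  "commands": [0.2,-0.35,2.5,0,1.5,0.2,-0.35,2.5,0,1.5,0,0,2.5,0,1.5,0,0,2.5,0,1.5,0,0,2,0,1.5,0,0,0.8,0,1.5,0,0,0,0,1.5,0,0,0,0,1.5]
}}

```text
clock: 19.25
eef_pos: [422.3, -307.2, 35.6]
orientation: [0.103, 3.14, -0.0]
contact_force: [0.1, -0.4, -0.3]
gripper_width: 0.263
grip_force: 89.8
```

>>> {"fn": "play_rows", "kwargs": {
  "commands": [0,0,0.1,0,1.5,0,0,0,0,1.5,0,0,0,0,4,0,0,0,0,4,0,0,0,0,4,0,0,-2,0,4,0,0,-3,0,4,0,0,-3,0,4]
}}

```text
clock: 19.92
eef_pos: [420.8, -307.6, 114.4]
orientation: [-0.107, -3.138, -0.002]
contact_force: [0.9, -0.3, -0.2]
gripper_width: 0.468
grip_force: 0.0
```

Run:
```python
from m1 import *
plan((572.8,-85.4,135),-178.8,8,4.5)
c,im,dp=grab("wrist"); H,S,V=colour(im)
vi=(H>115)&(H<145)&(S>30)&(V>60)
for b in blobs(vi): print("lamp",rect(c,b,61),np.median(cloud(c,dp)[b],0))
```

```text
yaw now 176.1 turn 5.1 pos [ 420.8 -307.6  114.4] q6 -0.56 q1 -0.63 d [152.  222.2  20.6]
[-1.71, 2.9, -0.26, -0.011, 4.5, -1.74, 2.88, -0.26, -0.011, 4.5, -1.77, 2.86, -0.26, -0.011, 4.5, -1.8, 2.84, -0.26, -0.011, 4.5, -1.83, 2.82, -0.26, -0.011, 4.5, -1.87, 2.8, -0.26, -0.011, 4.5, -1.9, 2.78, -0.26, -0.011, 4.5, -1.93, 2.76, -0.26, -0.011, 4.5]
lamp (array([ 425.7, -308.8]), array([55.2, 16.8]), -4.0) [ 423.97324186 -308.6693863    62.17510555]
lamp (array([ 431.6, -222.1]), array([55.3, 18.8]), -3.9) [ 429.49902674 -222.66761551   62.16872572]
```

>>> {"fn": "play_rows", "kwargs": {
  "commands": [-1.7,2.9,-1,-0.011,4.5,-1.7,2.9,-0.5,-0.011,4.5,-1.75,2.85,-0.3,-0.011,4.5,-1.8,2.85,-0.3,-0.011,4.5,-1.85,2.8,0,-0.011,4.5,-1.9,2.8,0,-0.011,4.5,-1.9,2.8,0,-0.011,4.5,-1.95,2.8,0,-0.011,4.5]
}}

```text
clock: 20.63
eef_pos: [574.7, -84.1, 135.3]
orientation: [-0.032, 3.141, -0.0]
contact_force: [-0.0, -0.8, 0.3]
gripper_width: 0.527
grip_force: 0.0
```

>>> {"fn": "play_rows", "kwargs": {
  "commands": [0,0,0,0,4.5,0,0,0,0,4.5,0,0,0,0,4.5]
}}

```text
clock: 20.88
eef_pos: [573.4, -85.5, 134.9]
orientation: [0.032, -3.141, 0.001]
contact_force: [0.1, -0.5, -0.3]
gripper_width: 0.533
grip_force: 0.0
```

Run:
```python
from m1 import *
plan((572.7,-85.4,37.5),-178.8,4,4.5)
c,im,dp=grab("wrist"); H,S,V=colour(im)
vi=(H>115)&(H<145)&(S>30)&(V>60)
for b in blobs(vi): print("lamp",rect(c,b,66))
```

```text
yaw now -178.8 turn 0.0 pos [573.4 -85.5 134.9] q6 -0.17 q1 -0.15 d [ -0.7   0.1 -97.4]
[0.02, 0.0, 2.44, -0.0, 4.5, 0.02, 0.0, 2.44, -0.0, 4.5, 0.02, 0.0, 2.44, -0.0, 4.5, 0.02, 0.0, 2.44, -0.0, 4.5]
lamp (array([ 449.6, -223. ]), array([16.1, 13.3]), 85.0)
lamp (array([573.7, -85.3]), array([52.4, 16.4]), 1.5)
lamp (array([571.2,  31.4]), array([52.7, 17.4]), 1.5)
```

>>> {"fn": "play_rows", "kwargs": {
  "commands": [0.05,0,2.3,0,4.5,0,0,2.3,0,4.5,0,0,2.3,0,4.5,0,0,1.8,0,4.5,0,0,1,0,4.5,0,0,0,0,1.5,0,0,0,0,1.5,0,0,0,0,1.5]
}}

```text
clock: 21.6
eef_pos: [572.8, -85.3, 38.4]
orientation: [0.031, -3.141, -0.002]
contact_force: [-1.0, 0.9, -3.9]
gripper_width: 0.261
grip_force: 88.3
```

>>> {"fn": "play_rows", "kwargs": {
  "commands": [0,0,0,0,1.5,0,0,0,0,1.5,0,0,-0.2,0,1.5,0,0,-0.3,0,1.5,0,0,-0.4,0,1.5,0,0,-1.1,0,1.5,0,0,-2,0,1.5,0,0,-3,0,1.5]
}}

```text
clock: 22.27
eef_pos: [572.4, -85.5, 107.9]
orientation: [0.031, -3.139, 0.0]
contact_force: [-0.2, -0.5, -1.8]
gripper_width: 0.27
grip_force: 89.5
```

>>> {"fn": "play_rows", "kwargs": {
  "commands": [0.8,0,-3,0.03,1.5,2.5,0,-1.5,0.03,1.5,2.1,-2.5,0,0.03,1.5,0.5,-4,0,0,1.5,0,-4,0,0,1.5,0,-3,0,0,1.5,0,0,0,0,1.5,0,0,0,0,1.5]
}}

```text
clock: 22.93
eef_pos: [506.5, -221.0, 154.6]
orientation: [0.115, 3.136, -0.002]
contact_force: [-0.4, 0.3, -1.5]
gripper_width: 0.261
grip_force: 89.5
```

Run:
```python
from m1 import *
plan((505,-230.3,36),176,4,1.5)
c,im,dp=grab("side"); cv2.imwrite("pics/s7.png",cv2.resize(im[0:200,200:430,::-1],(690,600)))
```

```text
yaw now 175.8 turn 0.2 pos [ 506.5 -221.   154.6] q6 -0.34 q1 -0.41 d [  -1.5   -9.3 -118.6]
[0.02, -0.23, 2.97, -0.001, 1.5, 0.02, -0.23, 2.97, -0.001, 1.5, 0.02, -0.23, 2.97, -0.001, 1.5, 0.02, -0.23, 2.97, -0.001, 1.5]
```

View pics/s7.png

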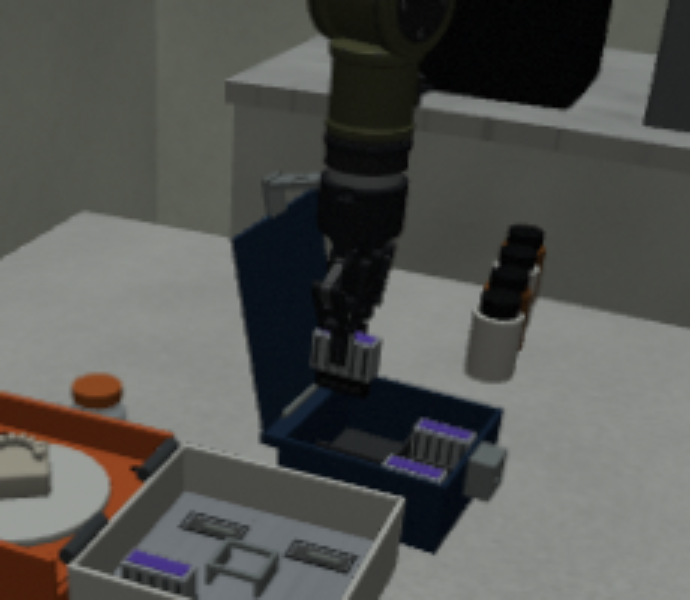

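The third lamp is above the case. Two lamps are inside, and the wrist is clear of the open lid.

>>> {"fn": "play_rows", "kwargs": {
  "commands": [0,-0.5,2.5,0,1.5,0,-0.4,2.5,0,1.5,0,0,2.5,0,1.5,0,0,2.5,0,1.5,0,0,1.5,0,1.5,0,0,0.4,0,1.5,0,0,0,0,1.5,0,0,0,0,1.5]
}}

```text
clock: 23.65
eef_pos: [505.8, -226.9, 34.8]
orientation: [0.107, 3.139, -0.0]
contact_force: [0.3, -0.8, -2.2]
gripper_width: 0.262
grip_force: 89.6
```

>>> {"fn": "play_rows", "kwargs": {
  "commands": [0,0,0,0,4,0,0,0,0,4,0,0,0,0,4,0,0,-2,0,4,0,0,-3,0,4,0,0,-3,0,4,0,0,-2,0,4,0,0,0,0,4]
}}

```text
clock: 24.32
eef_pos: [508.4, -228.9, 139.2]
orientation: [0.109, 3.131, -0.004]
contact_force: [0.3, -1.6, 0.3]
gripper_width: 0.471
grip_force: 0.0
```

Run:
```python
from m1 import *
plan((570.3,30.6,135),-178.8,8,4.5)
c,im,dp=grab("wrist"); H,S,V=colour(im)
vi=(H>115)&(H<145)&(S>30)&(V>60)
for b in blobs(vi): print("lamp",rect(c,b,61),np.median(cloud(c,dp)[b],0))
```

```text
yaw now 176.0 turn 5.2 pos [ 508.4 -228.9  139.2] q6 -0.35 q1 -0.42 d [ 61.9 259.5  -4.2]
[-0.55, 3.29, 0.05, -0.011, 4.5, -0.58, 3.28, 0.05, -0.011, 4.5, -0.62, 3.28, 0.05, -0.011, 4.5, -0.66, 3.27, 0.05, -0.011, 4.5, -0.69, 3.26, 0.05, -0.011, 4.5, -0.73, 3.25, 0.05, -0.011, 4.5, -0.77, 3.24, 0.05, -0.011, 4.5, -0.8, 3.24, 0.05, -0.011, 4.5]
lamp (array([ 429., -224.]), array([51.9, 16.2]), -4.3) [ 428.29304754 -224.01523454   62.22282125]
lamp (array([ 423.4, -308.6]), array([52.8, 17. ]), -3.9) [ 422.35741546 -308.16990818   62.12761216]
lamp (array([ 507.5, -227.8]), array([52. , 16.5]), -3.4) [ 505.57568936 -227.6369449    62.21890907]
```

>>> {"fn": "play_rows", "kwargs": {
  "commands": [-0.2,3.29,0,-0.011,4.5,-0.3,3.28,0,-0.011,4.5,-0.6,3.28,0,-0.011,4.5,-0.7,3.27,0,-0.011,4.5,-0.8,3.26,0,-0.011,4.5,-0.9,3.25,0,-0.011,4.5,-0.95,3.24,0,-0.011,4.5,-0.95,3.24,0,-0.011,4.5]
}}

```text
clock: 25.03
eef_pos: [566.4, 33.8, 132.8]
orientation: [0.03, -3.139, -0.001]
contact_force: [0.8, -0.6, 0.2]
gripper_width: 0.523
grip_force: 0.0
```

>>> {"fn": "play_rows", "kwargs": {
  "commands": [0,0,0,0,4.5,0,0,0,0,4.5,0,0,0,0,4.5,0,0,0,0,4.5]
}}

```text
clock: 25.37
eef_pos: [566.3, 31.0, 133.4]
orientation: [0.027, -3.14, 0.0]
contact_force: [-0.3, 0.4, -0.3]
gripper_width: 0.526
grip_force: 0.0
```

Run:
```python
from m1 import *
plan((570.3,30.6,37.5),-178.8,4,4.5)
c,im,dp=grab("wrist"); H,S,V=colour(im)
vi=(H>115)&(H<145)&(S>30)&(V>60)
for b in blobs(vi): print("lamp",rect(c,b,66))
```

```text
yaw now -179.0 turn 0.2 pos [566.3  31.  133.4] q6 0.04 q1 0.05 d [  4.   -0.4 -95.9]
[-0.1, -0.01, 2.4, -0.001, 4.5, -0.1, -0.01, 2.4, -0.001, 4.5, -0.1, -0.01, 2.4, -0.001, 4.5, -0.1, -0.01, 2.4, -0.001, 4.5]
lamp (array([571.1,  30.9]), array([52.7, 17. ]), 1.4)
```

>>> {"fn": "play_rows", "kwargs": {
  "commands": [-0.4,0,2.3,0,4.5,0,0,2.3,0,4.5,0,0,2.3,0,4.5,0,0,1.7,0,4.5,0,0,0.9,0,4.5,0,0,0,0,1.5,0,0,0,0,1.5,0,0,0,0,1.5]
}}

```text
clock: 26.08
eef_pos: [571.1, 31.3, 39.4]
orientation: [0.027, -3.141, 0.001]
contact_force: [-0.0, -1.3, -5.9]
gripper_width: 0.265
grip_force: 88.3
```

>>> {"fn": "play_rows", "kwargs": {
  "commands": [0,0,0,0,1.5,0,0,0,0,1.5,0,0,-0.2,0,1.5,0,0,-0.3,0,1.5,0,0,-0.4,0,1.5,0,0,-1.1,0,1.5,0,0,-2,0,1.5,0,0,-3,0,1.5]
}}

```text
clock: 26.75
eef_pos: [570.1, 32.4, 109.1]
orientation: [0.029, -3.139, -0.001]
contact_force: [0.6, -0.6, -0.7]
gripper_width: 0.259
grip_force: 89.3
```

>>> {"fn": "play_rows", "kwargs": {
  "commands": [0.8,0,-3,0.03,1.5,2.0,-2.5,-2,0.03,1.5,2.1,-3,0,0.03,1.5,1.5,-3.8,0,0,1.5,0,-4,0,0,1.5,0,-4,0,0,1.5,0,-4,0,0,1.5,0,-4,0,0,1.5]
}}

```text
clock: 27.42
eef_pos: [492.3, -220.2, 161.2]
orientation: [0.112, 3.135, -0.001]
contact_force: [0.4, -0.4, -1.8]
gripper_width: 0.266
grip_force: 89.5
```

>>> {"fn": "play_rows", "kwargs": {
  "commands": [0,-4,0,0,1.5,0,-3,0,0,1.5,0,-1.5,0,0,1.5,0,0,0,0,1.5,0,0,0,0,1.5,0,0,0,0,1.5]
}}

```text
clock: 27.92
eef_pos: [485.7, -302.1, 159.6]
orientation: [0.111, 3.139, 0.001]
contact_force: [-1.5, 0.2, -2.0]
gripper_width: 0.264
grip_force: 89.5
```

Run:
```python
from m1 import *
plan((499.1,-313,35.5),176,4,1.5)
```

```text
yaw now 175.9 turn 0.1 pos [ 485.7 -302.1  159.6] q6 -0.49 q1 -0.56 d [  13.4  -10.9 -124.1]
[-0.35, -0.25, 3.1, -0.0, 1.5, -0.35, -0.25, 3.1, -0.0, 1.5, -0.35, -0.25, 3.1, -0.0, 1.5, -0.35, -0.25, 3.1, -0.0, 1.5]
```

>>> {"fn": "play_rows", "kwargs": {
  "commands": [-0.7,-0.5,1,0,1.5,-0.7,-0.5,2.5,0,1.5,0,0,2.5,0,1.5,0,0,2.5,0,1.5,0,0,2.5,0,1.5,0,0,1.2,0,1.5,0,0,0,0,1.5,0,0,0,0,1.5]
}}

```text
clock: 28.58
eef_pos: [499.0, -312.6, 36.0]
orientation: [-0.109, -3.139, -0.002]
contact_force: [0.7, 0.3, -1.4]
gripper_width: 0.262
grip_force: 91.4
```

>>> {"fn": "play_rows", "kwargs": {
  "commands": [0,0,0.15,0,1.5,0,0,0,0,4,0,0,0,0,4,0,0,0,0,4,0,0,-2,0,4,0,0,-3,0,4,0,0,-3,0,4,0,0,-2,0,4]
}}

```text
clock: 29.25
eef_pos: [499.7, -314.9, 138.7]
orientation: [0.113, 3.136, -0.003]
contact_force: [0.0, -0.9, 0.4]
gripper_width: 0.469
grip_force: 0.0
```

>>> {"fn": "play_rows", "kwargs": {
  "commands": [2,0,-2.5,0,1,3,0.5,-2.5,0,1,3,0.5,-1,0,1,3,0.5,0,0,1,2,0.5,0,0,1,0,0,0,0,0,0,0,0,0,0,0,0,0,0,0]
}}

```text
clock: 29.92
eef_pos: [371.4, -285.5, 196.2]
orientation: [0.113, 3.138, -0.002]
contact_force: [-0.3, 0.5, -0.1]
gripper_width: 0.002
grip_force: 0.0
```

Run:
```python
from m1 import *
o=get_obs(); print(o["eef_pos"],o["clock"])
c,im,dp=grab("wrist","w8.png"); H,S,V=colour(im)
vi=(H>115)&(H<145)&(S>30)&(V>60)
for b in blobs(vi): print("lamp",rect(c,b,61),np.median(cloud(c,dp)[b],0))
# lid geometry from side/top
for n in("top","side"):
    c,im,dp=grab(n,n+"8.png"); np.savez(n+"8.npz",im=im,dp=dp)
    P=cloud(c,dp); m=(P[...,2]>90)&(P[...,0]>520)&(P[...,0]<720)&(P[...,1]<-150)&(P[...,1]>-400)
    q=P[m]
    a=np.radians(-4.05); X=np.array([np.cos(a),np.sin(a)]);Y=np.array([-X[1],X[0]])
    r=np.c_[(q[:,:2]-[466.2,-270])@np.c_[X,Y],q[:,2]]
    for lo in range(90,340,25):
        s=r[(r[:,2]>=lo)&(r[:,2]<lo+25)]
        if len(s)>5: print(n,lo,len(s),np.percentile(s[:,0],[2,50,98]).round(),np.percentile(s[:,1],[2,98]).round())
# pin
z=np.load("top8.npz"); H,S,V=colour(z["im"]); c=cam("top")
for b in blobs(((H<8)|(H>172))&(S>120)&(V>60),30): print("red",rect(c,b,12))
```

```text
[ 371.36763542 -285.53284901  196.15643589] 29.9167
lamp (array([ 430. , -223.8]), array([53.1, 17.6]), -3.7) [ 428.3731725  -224.0609323    62.26478004]
lamp (array([ 413.7, -308.2]), array([31. , 16.8]), -4.7) [ 409.60197567 -307.95589576   62.27943932]
top 90 314 [101. 105. 108.] [-84.  84.]
top 115 337 [107. 110. 113.] [-84.  85.]
top 140 378 [112. 116. 119.] [-85.  85.]
top 165 400 [118. 121. 124.] [-85.  85.]
top 190 344 [123. 127. 130.] [-85.  86.]
top 215 378 [129. 132. 136.] [-85.  85.]
top 240 530 [134. 138. 145.] [-84.  86.]
top 265 43 [127. 143. 150.] [-4. 52.]
top 290 500 [ 93. 121. 152.] [-17.  15.]
side 90 231 [103. 106. 110.] [-83.  86.]
side 115 244 [107. 111. 115.] [-84.  87.]
side 140 247 [113. 117. 121.] [-83.  85.]
side 165 257 [118. 122. 126.] [-82.  87.]
side 190 262 [124. 127. 131.] [-83.  86.]
side 215 277 [129. 133. 137.] [-84.  87.]
side 240 281 [135. 138. 144.] [-82.  86.]
side 265 57 [126. 143. 150.] [-16.  16.]
side 290 118 [ 92. 118. 151.] [-18.  17.]
red (array([669.5, 251.4]), array([46.2, 11. ]), 3.5)
red (array([417.3, 330.8]), array([23.4, 10.5]), 1.4)
```

>>> {"fn": "play_rows", "kwargs": {
  "commands": [0,0,-2,0,0,0,0,-3.5,0,0,0,0,-4,0,0,0,0,-4,0,0,-1,0,-1.5,0,0,-2.5,0,0,0,0,-3.5,0,0,0,0,-3.5,0,0,0,0]
}}

```text
clock: 30.73
eef_pos: [477.1, -292.9, 346.4]
orientation: [0.113, 3.138, -0.002]
contact_force: [-0.1, -0.5, -0.6]
gripper_width: 0.001
grip_force: 0.0
```

Run:
```python
from m1 import *
plan((651,-283,345),176,6,0)
```

```text
yaw now 175.9 turn 0.1 pos [ 477.1 -292.9  346.4] q6 -0.48 q1 -0.55 d [173.9   9.9  -1.4]
[-2.88, 0.37, 0.02, -0.0, 0.0, -2.88, 0.37, 0.02, -0.0, 0.0, -2.88, 0.37, 0.02, -0.0, 0.0, -2.88, 0.37, 0.02, -0.0, 0.0, -2.88, 0.37, 0.02, -0.0, 0.0, -2.88, 0.37, 0.02, -0.0, 0.0]
```

>>> {"fn": "play_rows", "kwargs": {
  "commands": [-2.5,0.37,0,0,0,-3,0.37,0,0,0,-3,0.37,0,0,0,-3,0.37,0,0,0,-3,0.37,0,0,0,-2.5,0.37,0,0,0,0,0,0,0,0,0,0,0,0,0]
}}

```text
clock: 31.4
eef_pos: [648.2, -282.1, 342.6]
orientation: [-0.11, -3.137, -0.002]
contact_force: [-0.8, 0.8, -0.9]
gripper_width: -0.003
grip_force: 0.0
```

Run:
```python
from m1 import *
plan((651,-283,268),176,4,0); print(get_obs()["qpos"].round(2))
```

```text
yaw now 176.0 turn 0.0 pos [ 648.2 -282.1  342.6] q6 -0.34 q1 -0.41 d [  2.8  -0.9 -74.6]
[-0.07, -0.02, 1.87, -0.0, 0.0, -0.07, -0.02, 1.87, -0.0, 0.0, -0.07, -0.02, 1.87, -0.0, 0.0, -0.07, -0.02, 1.87, -0.0, 0.0]
[-0.41  0.63  0.74  1.69 -0.   -0.34]
```

Reached behind the lid. I'll go down and push it toward the robot.

>>> {"fn": "play_rows", "kwargs": {
  "commands": [-0.25,0,1.9,0,0,0,0,2,0,0,0,0,2,0,0,0,0,1.6,0,0,0,0,0,0,0,1,0,0,0,0,1,0,0,0,0,1,0,0,0,0]
}}

```text
clock: 32.07
eef_pos: [618.6, -280.9, 272.3]
orientation: [0.113, 3.137, -0.001]
contact_force: [1.4, 0.4, 1.2]
gripper_width: -0.004
grip_force: 0.5
```

>>> {"fn": "play_rows", "kwargs": {
  "commands": [1.2,0,0,0,0,1.5,0,0,0,0,1.5,0,0,0,0,1.5,0,0,0,0,1.5,0,0,0,0,1.5,0,0,0,0,1.5,0,0,0,0,1.5,0,0.2,0,0]
}}

```text
clock: 32.73
eef_pos: [501.6, -272.5, 270.9]
orientation: [0.113, 3.136, -0.002]
contact_force: [1.2, -0.0, -0.0]
gripper_width: 0.001
grip_force: 0.2
```

```bash
cat > lid.py <<'E'
from m1 import *
a=np.radians(-4.05); X=np.array([np.cos(a),np.sin(a)]);Y=np.array([-X[1],X[0]])
c,im,dp=grab("side"); P=cloud(c,dp); r=np.dstack([(P[...,:2]-[466.2,-270])@np.c_[X,Y],P[...,2]])
H,S,V=colour(im); m=(S>90)&(H>100)&(H<125)&(r[...,0]<180)&(r[...,0]>-110)&(abs(r[...,1])<80)&(r[...,2]>60)&(r[...,2]<300)
q=r[m]; print(get_obs()["eef_pos"].round(1),len(q))
th=np.degrees(np.arctan2(q[:,2]-78,100-q[:,0])); d=np.hypot(q[:,2]-78,100-q[:,0]); print("lid rad",np.radians(np.percentile(th[d>80],[10,50,90])).round(2))
E
python3 lid.py
```

```text
[ 498.3 -272.   270.6] 839
lid rad [-0.04  1.17  1.17]
```

>>> {"fn": "play_rows", "kwargs": {
  "commands": [1.2,0,0.6,0,0,1.2,0,0.7,0,0,1.2,0,0.7,0,0,1.2,0,0.7,0,0,1,0,0.7,0,0,0,0,0,0,0,0,0,0,0,0,0,0,0,0,0]
}}

```text
clock: 33.45
eef_pos: [445.4, -268.5, 235.9]
orientation: [0.113, 3.137, -0.002]
contact_force: [-0.5, -0.3, 0.3]
gripper_width: 0.001
grip_force: 0.0
```

```bash
python3 lid.py
```

```text
[ 445.5 -268.5  235.7] 836
lid rad [-0.03  0.62  0.64]
```

Run:
```python
from m1 import *
plan((690,250,160),-176.5,16,8.5)
```

```text
yaw now 175.9 turn 7.6 pos [ 445.5 -268.5  235.7] q6 -0.47 q1 -0.54 d [244.5 518.5 -75.7]
[-1.29, 3.34, 0.47, -0.008, 8.5, -1.32, 3.33, 0.47, -0.008, 8.5, -1.35, 3.32, 0.47, -0.008, 8.5, -1.37, 3.31, 0.47, -0.008, 8.5, -1.4, 3.3, 0.47, -0.008, 8.5, -1.43, 3.29, 0.47, -0.008, 8.5, -1.46, 3.27, 0.47, -0.008, 8.5, -1.48, 3.26, 0.47, -0.008, 8.5, -1.51, 3.25, 0.47, -0.008, 8.5, -1.54, 3.24, 0.47, -0.008, 8.5, -1.56, 3.22, 0.47, -0.008, 8.5, -1.59, 3.21, 0.47, -0.008, 8.5, -1.62, 3.2, 0.47, -0.008, 8.5, -1.64, 3.18, 0.47, -0.008, 8.5, -1.67, 3.17, 0.47, -0.008, 8.5, -1.7, 3.16, 0.47, -0.008, 8.5]
```

>>> {"fn": "play_rows", "kwargs": {
  "commands": [-1,3.3,-1,-0.008,0,-1.3,3.33,0,-0.008,0,-1.35,3.32,0,-0.008,0,-1.37,3.31,0,-0.008,0,-1.4,3.3,0,-0.008,0,-1.43,3.29,0.5,-0.008,3.5,-1.46,3.27,0.5,-0.008,3.5,-1.48,3.26,0.5,-0.008,3.5]
}}

```text
clock: 34.17
eef_pos: [565.5, -7.0, 230.2]
orientation: [0.011, 3.14, -0.0]
contact_force: [1.2, 0.6, -0.4]
gripper_width: 0.406
grip_force: 0.0
```

>>> {"fn": "play_rows", "kwargs": {
  "commands": [-1.5,3.25,0.5,-0.008,3.5,-1.55,3.24,1,-0.008,3.5,-1.56,3.22,1,-0.008,3.5,-1.6,3.2,1,-0.008,3.5,-1.6,3.2,1,-0.008,3.5,-1.6,3.2,1,-0.008,3.5,-1.7,3.2,1,-0.008,3.5,-1.7,3.2,1,-0.008,3.5]
}}

```text
clock: 34.83
eef_pos: [687.9, 253.1, 154.4]
orientation: [-0.09, 3.139, 0.001]
contact_force: [1.0, -0.3, 0.3]
gripper_width: 0.409
grip_force: 0.0
```

>>> {"fn": "play_rows", "kwargs": {
  "commands": [0,0,0,0,3.5,0,0,0,0,3.5,0,0,0,0,3.5]
}}

```text
clock: 35.08
eef_pos: [686.7, 250.8, 154.3]
orientation: [0.089, -3.14, 0.001]
contact_force: [0.5, -0.8, -0.3]
gripper_width: 0.413
grip_force: 0.0
```

```bash
python3 lid.py
python3 - <<'E'
from m1 import *
c,im,dp=grab("wrist","w9.png"); H,S,V=colour(im)
for b in blobs(((H<8)|(H>172))&(S>120)&(V>60)): print("red",rect(c,b,10),b.sum(),np.median(cloud(c,dp)[b],0))
E
```

```text
[686.8 250.1 155.1] 1653
lid rad [0.02 0.04 0.06]
red (array([670.5, 249. ]), array([46.9, 12. ]), 2.9) 710 [669.30053878 248.74612533  14.52618852]
```

View pics/w9.png

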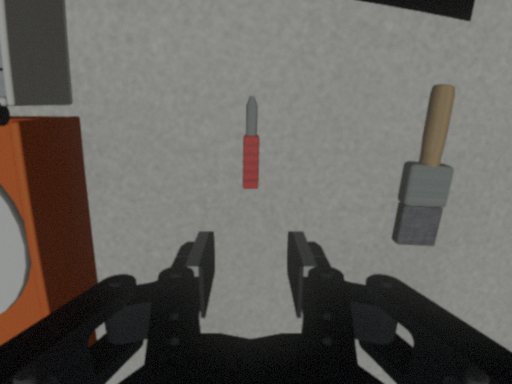

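The pin's grip is at (250,162) and its tip at (251,97), pointing towards the robot. The brush is well clear to the right.

Run:
```python
from m1 import *
plan((670,248.8,4),-177,6,3.5)
```

```text
yaw now -176.8 turn -0.2 pos [686.8 249.7 155.6] q6 0.29 q1 0.35 d [ -16.8   -0.9 -151.6]
[0.28, 0.0, 2.53, 0.0, 3.5, 0.28, 0.0, 2.53, 0.0, 3.5, 0.28, 0.0, 2.53, 0.0, 3.5, 0.28, 0.0, 2.53, 0.0, 3.5, 0.28, 0.0, 2.53, 0.0, 3.5, 0.28, 0.0, 2.53, 0.0, 3.5]
```

>>> {"fn": "play_rows", "kwargs": {
  "commands": [0.7,0,2.5,0,3.5,0.5,0,2.5,0,3.5,0.5,0,2.5,0,3.5,0,0,2.5,0,3.5,0,0,2.2,0,3.5,0,0,1.3,0,3.5,0,0,0,0,3.5,0,0,0,0,3.5]
}}

```text
clock: 35.85
eef_pos: [669.3, 248.3, 20.1]
orientation: [0.086, -3.14, 0.001]
contact_force: [0.8, -0.0, 0.1]
gripper_width: 0.41
grip_force: 0.0
```

Run:
```python
from m1 import *
plan((670,248.8,4),-177,1,3.5)
c,im,dp=grab("wrist"); H,S,V=colour(im)
for b in blobs(((H<8)|(H>172))&(S>120)&(V>60)): print("red",rect(c,b,13),b.sum(),np.median(cloud(c,dp)[b],0))
```

```text
yaw now -176.9 turn -0.1 pos [669.3 248.3  20.1] q6 0.3 q1 0.36 d [  0.7   0.5 -16.1]
[-0.07, 0.04, 1.61, 0.002, 3.5]
red (array([670.5, 249. ]), array([47.6, 13.6]), 2.5) 2260 [668.41870335 248.85239087  14.52315717]
```

>>> {"fn": "play_rows", "kwargs": {
  "commands": [-0.1,0.05,0.8,0,3.5,0,0,0.85,0,3.5,0,0,0,0,3.5,0,0,0,0,0.5,0,0,0,0,0.5,0,0,0,0,0.5,0,0,0,0,0.5,0,0,0,0,0.5],
  "squeeze": 70
}}

```text
clock: 36.57
eef_pos: [670.8, 250.4, 3.3]
orientation: [-0.088, 3.14, 0.0]
contact_force: [-0.6, -0.3, 0.9]
gripper_width: 0.136
grip_force: 71.2
```

>>> {"fn": "play_rows", "kwargs": {
  "commands": [0,0,-1.5,0,0.5,0,0,-2.5,0,0.5,0,0,-3.5,0,0.5,0,0,-4,0,0.5,0,0,-4,0,0.5,0,0,-1.5,0,0.5,0,0,0,0,0.5,0,0,0,0,0.5]
}}

```text
clock: 37.23
eef_pos: [671.4, 250.5, 174.5]
orientation: [-0.088, 3.137, 0.002]
contact_force: [0.4, 0.2, -1.1]
gripper_width: 0.139
grip_force: 71.2
```

Run:
```python
from m1 import *
plan((335,-250,180),-4.05,26,0.5,flip="full")
```

```text
yaw now -176.8 turn 172.7 pos [671.4 250.5 174.5] q6 0.3 q1 0.36 d [-336.4 -500.5    5.5]
[1.4, -1.85, -0.02, -0.116, 0.5, 1.6, -1.68, -0.02, -0.116, 0.5, 1.79, -1.48, -0.02, -0.116, 0.5, 1.95, -1.26, -0.02, -0.116, 0.5, 2.08, -1.03, -0.02, -0.116, 0.5, 2.18, -0.78, -0.02, -0.116, 0.5, 2.26, -0.52, -0.02, -0.116, 0.5, 2.31, -0.26, -0.02, -0.116, 0.5, 2.32, 0.01, -0.02, -0.116, 0.5, 2.3, 0.28, -0.02, -0.116, 0.5, 2.25, 0.54, -0.02, -0.116, 0.5, 2.18, 0.8, -0.02, -0.116, 0.5, 2.07, 1.05, -0.02, -0.116, 0.5, 1.93, 1.28, -0.02, -0.116, 0.5, 1.77, 1.5, -0.02, -0.116, 0.5, 1.59, 1.69, -0.02, -0.116, 0.5, 1.38, 1.86, -0.02, -0.116, 0.5, 1.16, 2.01, -0.02, -0.116, 0.5, 0.92, 2.13, -0.02, -0.116, 0.5, 0.66, 2.22, -0.02, -0.116, 0.5, 0.4, 2.28, -0.02, -0.116, 0.5, 0.14, 2.32, -0.02, -0.116, 0.5, -0.13, 2.32, -0.02, -0.116, 0.5, -0.4, 2.28, -0.02, -0.116, 0.5, -0.66, 2.22, -0.02, -0.116, 0.5, -0.91, 2.13, -0.02, -0.116, 0.5]
```

```bash
sed -i 's/    elif flip=="full"/    elif flip=="raw": dy=yaw\n    elif flip=="full"/' h.py
python3 - <<'E'
from m1 import *
plan((330,-261,175),-187.25,27,0.5,flip="raw")
E
```

```text
yaw now -176.8 turn -187.2 pos [671.4 250.5 174.5] q6 0.3 q1 0.36 d [-3.414e+02 -5.115e+02  5.000e-01]
[1.37, -1.82, -0.0, 0.121, 0.5, 1.14, -1.97, -0.0, 0.121, 0.5, 0.89, -2.1, -0.0, 0.121, 0.5, 0.63, -2.19, -0.0, 0.121, 0.5, 0.36, -2.25, -0.0, 0.121, 0.5, 0.09, -2.28, -0.0, 0.121, 0.5, -0.19, -2.27, -0.0, 0.121, 0.5, -0.46, -2.23, -0.0, 0.121, 0.5, -0.72, -2.16, -0.0, 0.121, 0.5, -0.98, -2.06, -0.0, 0.121, 0.5, -1.22, -1.92, -0.0, 0.121, 0.5, -1.44, -1.76, -0.0, 0.121, 0.5, -1.65, -1.57, -0.0, 0.121, 0.5, -1.82, -1.36, -0.0, 0.121, 0.5, -1.98, -1.13, -0.0, 0.121, 0.5, -2.1, -0.89, -0.0, 0.121, 0.5, -2.19, -0.63, -0.0, 0.121, 0.5, -2.25, -0.36, -0.0, 0.121, 0.5, -2.28, -0.08, -0.0, 0.121, 0.5, -2.27, 0.19, -0.0, 0.121, 0.5, -2.23, 0.46, -0.0, 0.121, 0.5, -2.16, 0.73, -0.0, 0.121, 0.5, -2.05, 0.99, -0.0, 0.121, 0.5, -1.92, 1.23, -0.0, 0.121, 0.5, -1.76, 1.45, -0.0, 0.121, 0.5, -1.57, 1.65, -0.0, 0.121, 0.5, -1.36, 1.83, -0.0, 0.121, 0.5]
```

>>> {"fn": "play_rows", "kwargs": {
  "commands": [1.35,-1.8,0,0.121,0.5,1.15,-1.95,0,0.121,0.5,0.9,-2.1,0,0.121,0.5,0.65,-2.2,0,0.121,0.5,0.35,-2.25,0,0.121,0.5,0.1,-2.3,0,0.121,0.5,-0.2,-2.25,0,0.121,0.5,-0.45,-2.25,0,0.121,0.5]
}}

```text
clock: 37.9
eef_pos: [566.7, 97.6, 170.4]
orientation: [-1.39, -2.813, 0.005]
contact_force: [-0.6, -0.1, 0.3]
gripper_width: 0.137
grip_force: 71.2
```

>>> {"fn": "play_rows", "kwargs": {
  "commands": [-0.7,-2.15,0,0.121,0.5,-1,-2.05,0,0.121,0.5,-1.2,-1.9,0,0.121,0.5,-1.45,-1.75,0,0.121,0.5,-1.65,-1.55,0,0.121,0.5,-1.8,-1.35,0,0.121,0.5,-2,-1.15,0,0.121,0.5,-2.1,-0.9,0,0.121,0.5]
}}

```text
clock: 38.57
eef_pos: [465.9, -53.0, 170.8]
orientation: [-2.54, -1.844, 0.006]
contact_force: [-0.1, -0.1, 0.2]
gripper_width: 0.137
grip_force: 71.2
```

>>> {"fn": "play_rows", "kwargs": {
  "commands": [-2.2,-0.65,0,0.121,0.5,-2.25,-0.35,0,0.121,0.5,-2.3,-0.1,0,0.121,0.5,-2.3,0.2,0,0.121,0.5,-2.25,0.45,0,0.121,0.5,-2.15,0.75,0,0.121,0.5,-2.05,1,0,0.121,0.5,-1.9,1.25,0,0.121,0.5]
}}

```text
clock: 39.23
eef_pos: [364.8, -204.8, 171.0]
orientation: [-3.106, -0.45, 0.006]
contact_force: [0.2, -0.7, 0.2]
gripper_width: 0.134
grip_force: 71.2
```

>>> {"fn": "play_rows", "kwargs": {
  "commands": [-1.75,1.45,0,0.121,0.5,-1.55,1.65,0,0.121,0.5,-1.35,1.85,0,0.121,0.5,0,0,0,0,0.5,0,0,0,0,0.5,0,0,0,0,0.5]
}}

```text
clock: 39.73
eef_pos: [328.9, -261.0, 171.7]
orientation: [-3.137, 0.107, 0.004]
contact_force: [0.2, 1.0, -1.5]
gripper_width: 0.141
grip_force: 71.2
```

Run:
```python
from m1 import *
plan((269,-256,120),-4.05,4,0.5)
c,im,dp=grab("wrist","w10.png"); np.savez("w10.npz",im=im,dp=dp)
```

```text
yaw now -3.9 turn -0.1 pos [ 328.9 -261.   171.7] q6 2.54 q1 -0.67 d [-59.9   5.  -51.7]
[-1.5, -0.02, 1.29, 0.001, 0.5, -1.5, -0.02, 1.29, 0.001, 0.5, -1.5, -0.02, 1.29, 0.001, 0.5, -1.5, -0.02, 1.29, 0.001, 0.5]
```

View pics/w10.png

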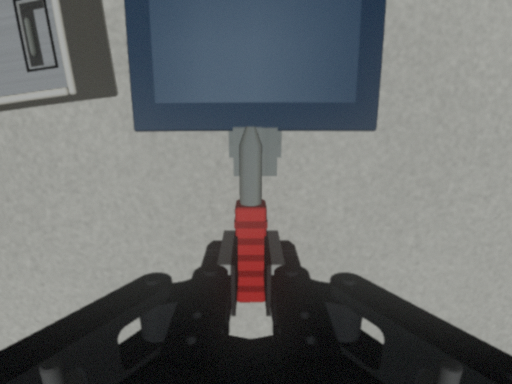

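The pin points forward with its tip at (250,127). The lid is shut, and its strap end is at columns 233–278, row 176. I'll back off, go lower and measure.

>>> {"fn": "play_rows", "kwargs": {
  "commands": [-1.5,0,0.5,0,0.5,-2,0,1.5,0,0.5,-2,0,2,0,0.5,-0.5,0,2,0,0.5,0,0,1,0,0.5,0,0,0,0,0.5,0,0,0,0,0.5,0,0,0,0,0.5]
}}

```text
clock: 40.45
eef_pos: [270.9, -257.9, 103.7]
orientation: [3.139, -0.106, 0.001]
contact_force: [0.7, -0.2, -0.3]
gripper_width: 0.138
grip_force: 71.2
```

Run:
```python
from m1 import *
plan((269,-256,46.3),-4.05,4,0.5)
c,im,dp=grab("wrist","w11.png"); np.savez("w11.npz",im=im,dp=dp)
```

```text
yaw now -3.9 turn -0.2 pos [ 270.9 -257.9  103.7] q6 2.45 q1 -0.76 d [ -1.9   1.9 -57.4]
[-0.05, -0.05, 1.43, 0.001, 0.5, -0.05, -0.05, 1.43, 0.001, 0.5, -0.05, -0.05, 1.43, 0.001, 0.5, -0.05, -0.05, 1.43, 0.001, 0.5]
```

View pics/w11.png

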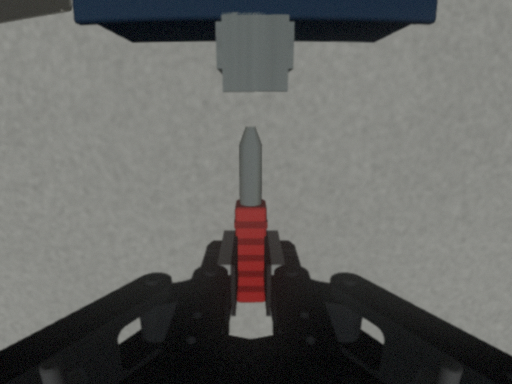

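Run:
```python
from m1 import *
z=np.load("w11.npz"); im,dp=z["im"],z["dp"]; o=get_obs(); c=cam("wrist",o); zc=o["eef_pos"][2]
g=cv2.cvtColor(im,cv2.COLOR_RGB2GRAY).astype(int)
P=cloud(c,dp); R=Ro.from_rotvec(o["orientation"]).as_matrix(); T=(P-o["eef_pos"])@R  # tool frame
m=(abs(P[...,2]-84)<4)
for r in (25,40,55,70,80,86,90): 
    xs=np.nonzero(m[r,200:310])[0]+200
    if len(xs): print(r,xs.min(),xs.max(),T[r,xs.min()].round(1),T[r,xs.max()].round(1),P[r,xs.min()].round(1))
m2=(abs(P[...,2]-zc-3.7)<9)
for r in (132,145,160,175,190):
    xs=np.nonzero(m2[r,200:310])[0]+200; print("pin",r,xs.min(),xs.max(),T[r,xs.min()].round(1),T[r,xs.max()].round(1),P[r,xs].max(0).round(1)[2])
ys=np.nonzero(m2[:,250])[0]; print("tip row",ys.min(),P[ys.min()+1,250].round(1), T[ys.min()+1,250].round(1))
ys=np.nonzero(m[:,255])[0]; print("strap end",ys.max(),P[ys.max(),255].round(1))
```

```text
25 222 288 [104.3 -13.2  21.8] [104.3  18.1  22.1] [ 376.  -252.2   82.2]
40 222 288 [ 97.5 -13.3  21.6] [97.6 18.2 22.1] [ 369.3 -251.6   82.4]
55 222 288 [ 90.7 -13.4  21.5] [90.6 18.3 21.3] [ 362.5 -251.    82.5]
70 222 288 [ 83.8 -13.6  22. ] [83.7 18.4 20.8] [ 355.6 -250.4   82. ]
80 222 287 [ 79.  -13.5  20.3] [79.  18.1 21. ] [ 350.8 -250.1   83.7]
86 222 287 [ 76.3 -13.7  21.5] [76.3 18.3 22.3] [ 348.1 -249.8   82.5]
90 222 287 [ 74.3 -13.7  21.1] [74.3 18.2 21.1] [ 346.2 -249.6   82.9]
pin 132 244 256 [56.  -2.5 -4.7] [56.   2.6 -5.3] 111.9
pin 145 239 261 [50.3 -4.7 -3.7] [50.5  4.8 -5. ] 113.2
pin 160 239 261 [43.9 -4.7 -4.6] [43.9  4.9 -4.3] 114.2
pin 175 239 261 [37.1 -4.8 -4.1] [37.5  4.9 -5.6] 113.7
pin 190 240 261 [30.6 -4.4 -5.3] [30.5  4.9 -5.1] 113.2
tip row 127 [ 328.8 -262.2  111.6] [57.9  0.1 -7.6]
strap end 91 [ 344.6 -265.8   82.7]
```

>>> {"fn": "play_rows", "kwargs": {
  "commands": [0,0.22,1.5,0.003,0.5,0,0,2,0,0.5,0,0,1.5,0,0.5,0,0,0.75,0,0.5,0,0,0,0,0.5,0,0,0,0,0.5,0,0,0,0,0.5,0,0,0,0,0.5]
}}

```text
clock: 41.17
eef_pos: [270.6, -260.8, 46.5]
orientation: [3.138, -0.113, 0.002]
contact_force: [0.1, -0.9, -0.4]
gripper_width: 0.134
grip_force: 71.2
```

Run:
```python
from m1 import *
print(np.mean([get_obs()["eef_pos"] for _ in range(3)],0))
o=get_obs(); c,im,dp=grab("wrist"); P=cloud(c,dp); R=Ro.from_rotvec(o["orientation"]).as_matrix(); T=(P-o["eef_pos"])@R
m=(abs(P[...,2]-84)<5)
for r in (10,20,35,45,60):
    xs=np.nonzero(m[r,200:320])[0]+200
    if len(xs): print(r,xs.min(),xs.max(),T[r,xs.min()].round(1),T[r,xs.max()].round(1),np.median(P[r,xs],0).round(1))
print("shank top",np.median(P[150:195,246:255].reshape(-1,3),0).round(1), "grip top",np.median(P[215:225,246:256].reshape(-1,3),0).round(1))
for n in("side","top"):
    c,im,dp=grab(n); P=cloud(c,dp); H,S,V=colour(im)
    m=((H<8)|(H>172))&(S>120)&(V>60)&(P[...,1]<-200)
    if m.sum()>5: print(n,np.median(P[m],0).round(1),P[m].max(0).round(1),m.sum())
```

```text
[ 270.58766291 -260.76163433   46.51150709]
10 200 299 [ 95.7 -15.1 -36.2] [ 95.9  15.2 -35.3] [ 366.  -267.6   82.4]
20 200 298 [ 93.3 -15.5 -34.1] [ 92.9  14.9 -35.8] [ 363.1 -267.3   82.5]
35 200 298 [ 88.6 -15.4 -35.6] [ 88.6  15.1 -35.3] [ 358.8 -267.    82.4]
45 200 298 [ 85.7 -15.5 -35.3] [ 85.7  15.3 -34.8] [ 355.9 -266.7   82.3]
60 200 297 [ 81.1 -15.5 -36.1] [ 81.2  15.  -35.3] [ 351.4 -266.2   82.5]
shank top [ 310.  -263.7   55.4] grip top [ 289.4 -262.4   57.7]
side [ 260.7 -256.2   56.8] [ 293.8 -249.6   60.5] 32
top [ 287.4 -259.2   55.7] [ 294.2 -253.4   58.3] 32
```

>>> {"fn": "play_rows", "kwargs": {
  "commands": [0,-0.06,0,0,0.5,0.8,0,0,0,0.5,0.8,0,0,0,0.5,0.6,0,0,0,0.5,0.4,0,0,0,0.5,0.3,0,0,0,0.5,0,0,0,0,0.5]
}}

```text
clock: 41.9
eef_pos: [299.7, -261.8, 45.6]
orientation: [3.139, -0.112, 0.001]
contact_force: [-0.0, -0.2, -1.4]
gripper_width: 0.135
grip_force: 71.2
```

>>> {"fn": "play_rows", "kwargs": {
  "commands": [0.5,0,0,0,0.5,0.5,0,0,0,0.5,0.4,0,0,0,0.5,0.3,0,0,0,0.5,0,0,0,0,0.5]
}}

```text
clock: 42.32
eef_pos: [316.6, -263.1, 45.7]
orientation: [3.139, -0.113, 0.001]
contact_force: [-0.2, 0.6, -0.4]
gripper_width: 0.137
grip_force: 71.2
```

>>> {"fn": "play_rows", "kwargs": {
  "commands": [0.3,0,0,0,0.5,0.2,0,0,0,0.5,0.1,0,0,0,0.5,0,0,0,0,0.5]
}}

```text
clock: 42.65
eef_pos: [321.9, -263.3, 45.6]
orientation: [3.139, -0.113, 0.0]
contact_force: [0.4, -0.3, -0.2]
gripper_width: 0.139
grip_force: 71.2
```

>>> {"fn": "play_rows", "kwargs": {
  "commands": [0.1,0,0,0,0.5,0.1,0,0,0,0.5,0.1,0,0,0,0.5,0,0,0,0,0.5]
}}

```text
clock: 42.98
eef_pos: [323.2, -263.1, 45.4]
orientation: [3.14, -0.114, -0.005]
contact_force: [-4.1, 0.1, 1.3]
gripper_width: 0.136
grip_force: 71.5
```

>>> {"fn": "play_rows", "kwargs": {
  "commands": [0,0,0,0,3.5,0,0,0,0,3.5,0,0,0,0,3.5,-0.5,0,-1,0,3.5,-1,0,-3,0,3.5,-1,0,-4,0,3.5,-1,0,-4,0,3.5,0,0,0,0,3.5]
}}

```text
clock: 43.65
eef_pos: [292.1, -263.6, 172.1]
orientation: [3.132, -0.114, 0.014]
contact_force: [0.9, -1.3, 0.4]
gripper_width: 0.413
grip_force: 0.0
```

```bash
python3 lid.py
python3 - <<'E'
from m1 import *
o=get_obs();c,im,dp=grab("wrist","w12.png"); P=cloud(c,dp); H,S,V=colour(im)
a=np.radians(-4.05); X=np.array([np.cos(a),np.sin(a)]);Y=np.array([-X[1],X[0]])
for b in blobs(((H<8)|(H>172))&(S>120)&(V>60)):
    q=P[b]; r=(q[:,:2]-[466.2,-270])@np.c_[X,Y]; print("pin",rect(c,b,57),np.percentile(r,[1,50,99],axis=0).round(1),np.median(q[:,2]))
c,im,dp=grab("side"); cv2.imwrite("pics/s12.png",cv2.resize(im[100:340,180:400,::-1],(550,600)))
P=cloud(c,dp); m=(abs(P[...,2]-47)<6)&(abs(P[...,0]-420)<130)&(abs(P[...,1]-333)<130); print(cv2.minAreaRect(P[m][:,:2].astype(np.float32)))
E
```

```text
[ 292.1 -263.2  169.6] 1646
lid rad [0.02 0.04 0.06]
pin (array([ 322. , -262.9]), array([41.1, 12.2]), -4.2) [[-166.7   -9.2]
 [-144.3   -3.4]
 [-124.     3.1]] 52.030811244678716
((418.52642822265625, 333.8076171875), (189.15663146972656, 187.5302734375), 85.92403411865234)
```

View pics/w12.png

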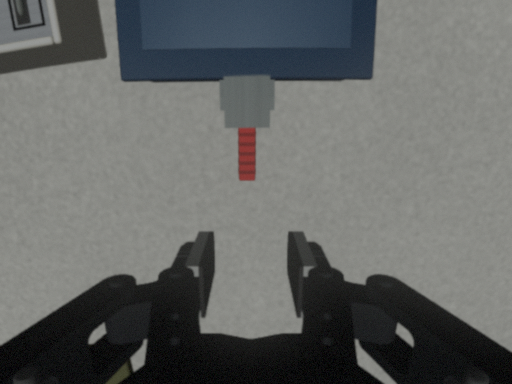

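The pin is home through the hasp: its grip runs from the strap end at (247,128) to (247,180). The lid is shut and the guard is level on the mat.

```bash
python3 -c "
from bench import sign_off; print(sign_off())"
```

```text
the job is handed in; nothing more can be done
None
```

I handed the job in at about 44 s. By my last camera checks the guard stands on the mat, all four lamps are in the shut case, and the pin is home through the hasp; no score came back.

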